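# Zero the colony counter and hold the loupe in focus over the dish

## Task

First zero the colony counter by turning its black knob back, counter-clockwise, until it is fully home at its zero stop. Then lift the loupe off its rest by the handle and hold it level and still over the petri dish, with the lens centred over the dish and at the height of the red focus mark on the post; touch neither the inspection station nor the mark, and leave the roll of film, the dropper bottle and the timer undisturbed. The program finishes while the gripper is still holding the loupe there: do not put it down or let go.

Things in the scene. Friction and masses are not known exactly. Their poses are not given: they have to be found in the camera images.
- reset_knob (a joint): angle of the counter's black knob in rad: 0 at the zero stop, growing as it is turned clockwise seen from above; it starts at 0.7 to 1.3. Turn it counter-clockwise seen from above to bring it to 0. Light friction (about 0.04 N m), no spring: it stays where it is left. One grasp and one turn are enough.
- knob_grip (a point): point on the knob's vertical axis, 71 mm above the worktop, to grip it at. The knob is a 22 mm radius, 6 mm thick disc carrying an upright bar grip 42 mm long, 14 mm wide and 29 mm tall above the disc (disc top 18 mm below this point, bar top 11 mm above it). This point's x axis lies along the bar, towards its white pointer line, and turns with the knob; z is up. The counter is a fixed grey box, 105x85 mm, its top 46 mm above the worktop.
- loupe: loose loupe, 0.13 kg, lying level on its rest: a straight handle 102 mm long, 16 mm wide, 20 mm high (blue with a steel tail) and a round lens in a black 72 mm frame, 10 mm thick. Origin under the middle of the handle; x points along the handle to the lens, z up. It balances at about the middle of the handle.
- loupe_grip (a point): middle of the loupe's handle (10 mm above its underside); x towards the lens, z up. Grip here, across the handle's 16 mm width. On the rest this is 58 mm above the worktop.
- loupe_lens (a point): centre of the lens, 95 mm from loupe_grip along the loupe's x axis and at the same height; x points away from the handle, z is the lens axis.
- rest: fixed white loupe rest, origin at its underside: a base 125x60x8 mm with two saddles 86 mm apart (78 mm clear between them, where the fingers go) that carry the handle with its underside 48 mm above the worktop; lips beside the handle rise 11 mm above that. Lift the loupe straight up by 20 mm or more to clear it. The lens overhangs beyond its +x end.
- station: fixed grey inspection station, origin on the worktop below the dish's centre, x towards the post. Base 145x112x10 mm; petri dish 86 mm across, rim 27 mm above the worktop; an upright 8 mm steel post 70 mm from the dish's centre along +x, top 165 mm above the worktop, carrying the 18 mm black focus collar with a small screw.
- dish_center (a point): centre of the white gridded membrane in the petri dish, 20 mm above the worktop.
- focus_mark (a point): middle of the red band on the focus collar, on the post's axis, 70 mm from the dish's centre: its height (100 to 145 mm above the worktop, different each time) is the height at which the lens centre must be held.
- film_roll: bystander: loose standing roll of sealing film, 52 mm across, 50 mm high; origin at its underside.
- dropper: bystander: loose small dropper bottle with a blue top, 25 mm across, 67 mm high; origin at its underside.
- timer: bystander: loose white timer standing, 32x66x62 mm; origin at its underside.
Mind the look-alikes: they are no part of the job. What is shaped like the part that bears reset_knob but blue is not meant.

How it is judged:
By the outcome, as a careful person would: the job done as asked, in the order asked, and still so for the second after the job is handed in, while the arm keeps its last pose, push and grip.
It also fails if it takes over 48 s, if anything falls off the work surface, if the arm or the gripper's body presses on something with over 40 N, if the wrist force passes 120 N, or if a joint passes its speed limit or range.

## Robot

A 6-joint arm with a two-finger parallel gripper is mounted at the origin on a cart in front of the work surface, level with it; the furniture and walls round the work are solid. World frame = base frame: x ahead of the robot, y to its left, z up, the work surface at z = 0. Lengths are in m, angles in degrees, forces in N, time in s.
With the tool pointing down it reaches from about 0.375 to 0.9 m from the base axis. Payload 3.1 kg.
Tool frame: the origin (TCP) lies at the very end of the fingers, on their centre line; the grasp point (between the pads) lies 19 mm behind it; z points along the fingers, y is the line along which they close (so a half turn about z gives the same grasp; the last joint's range is limited). The gripper opens to 87 mm and grips with 3 to 60 N. Pads are 19 mm wide; open, the fingers measure 117 mm over their backs; the gripper's body (75 mm by 190 mm) begins 51 mm behind the grasp point.
Start: joints at [-10.227, 30.224, 82.088, -0, 67.689, -10.227], TCP at [0.625, 0, 0.223] pointing down, gripper open.
Joint ranges: [-176.69, 176.69], [-43.24, 126.21], [12.49, 139.97], [-82, 262], [0, 151.66], [-163.58, 163.58]. Speed limits (degrees/s): [159.86, 159.86, 180, 180, 180, 180].

## Interface

Orientations are given as a 3x3 rotation matrix whose columns are the frame's x, y, z axes.
In Python, from rig import bot gives the robot as it stands.
- The arm moves only by the tool move_arm, never from a script. Its argument "increments" is a list of rows, each an object with "xyz": the shift along the tool's x, y, z in mm, a list of three; "roll": the turn about the tool's z in rad; "grip": the opening in per cent of the stroke, from 0 (shut) to 100 (fully open). A call has 1 to 5 rows; each row shifts and turns the commanded pose from where the row before left it, along the tool's axes as they then stand; what a row does not reach is not made up. A row lasts 1/12 s, in which the tool goes at most 41.7 mm and 7.16 degrees, less where a joint would pass 70% of its speed; a pose out of reach is approached as far as the arm can. A call is refused whole if a number of a shift passes 41.7 or a number of a turn 0.125, either way. A call with a gripper value outside its range is refused whole. The fingers move at their own pace and stop on an object; the grip force is fixed at half the most. Time passes only in rows, so rows that do not move let the fingers close. It gives the time, the measured TCP pose, the force, the opening and the grip force at its end, in the units of the state.
- bot.read_state(): the state, without advancing time (a new reading comes with each control period).
- bot.capture(name): name is "scene" or "side" or "wrist"; returns (picture, depth): 400x640x3 uint8, red, green, blue; 400x640 float32, m along the optical axis (not along the pixel's ray), 0 where there is no reading.
- bot.camera_model(name): a dict with "intrinsics" (3x3 intrinsics, pixels), "rvec" (rotation vector, rad) and "tvec" (3), from world to camera coordinates, as OpenCV has them; the wrist camera has in their place "tool_from_camera" (4x4, takes a point from camera to tool coordinates, whose origin is the TCP and whose axes are the flange's). Camera axes: x right, y down, z forward; pixel columns grow to the right and rows downward; lengths in m; the calibration is good to about 2 mm. The wrist camera is an equidistant fisheye: a pixel r from the principal point sees the ray r / f radians off the axis. A picture is of the moment at which its call begins: read the wrist's pose just before it. camera_model takes no time and is no camera call.
- bot.hand_in(): hands the job in; it is judged then, once.
Trained networks look in the newest picture that a camera, given by its name, has taken for a name from the list of things; names that differ only in an ending like _2 or _b are one class to them, and where a whole thing is asked for, a point or a joint stands for the part that bears it (a point fixed in the world has none). Each returns a list of dicts, best first, with "conf" (0 to 1); they miss things now and then, are a little off and sometimes report something else, mostly with a low value. They report only what shows in the picture. A call takes as long as a camera call. They do not tell look-alikes from the thing itself.
- bot.spot_in(label, camera): "at" ([x, y, z] in m, in the coordinates of the camera as it stood for that picture, good to about 4 mm: the middle of the surface that is visible of it).
- bot.trace(label, camera): "mask" (400x640 bool, what is visible of it).
The state is a dict: "time_s": time; "joint_positions": joint angles; "qvel": joint speeds; "tau": joint torques, N m; "position": TCP position; "tcp_rot": TCP orientation; "force": force on the tool from outside, world axes, zero at the start; "moment": the same for the moment, N m; "opening": opening from 0.0 (shut) to 1.0 (fully open); "grasp_force": force on a finger pad.
Only numpy, scipy, OpenCV 4.12 (cv2) and the standard library are available. Lean on these libraries where they do the work, as an engineer would, in place of code of your own. Each camera call takes 0.05 s, during which the arm holds its last target. There are 200 camera calls.

## Working session

There is one attempt and no reset: what is moved stays moved. The work goes in short steps, Python scripts to look and compute and a tool call to move; the robot and the scene stay as the last step left them, time stands still between calls to the robot, and variables do not carry over. Pictures are saved under pics/ and viewed, at most 10 in all, crops included, and the job is handed in when it is done.

Besides the shell and the picture viewer there is one more tool, called as name(argument=value, ...) on one line, values as JSON. move_arm: Moves the arm, as the interface text tells. Its arguments: {"type":"object","properties":{"increments":{"type":"array"}},"required":["increments"]}

```bash
mkdir -p pics; cat > h.py <<'E'
import numpy as np, cv2
from rig import bot
def cloud(name, depth):
    m=bot.camera_model(name); K=np.array(m["intrinsics"]); h,w=depth.shape
    u,v=np.meshgrid(np.arange(w),np.arange(h))
    P=np.dstack([(u-K[0,2])/K[0,0]*depth,(v-K[1,2])/K[1,1]*depth,depth])
    return toW(name,P)
def toW(name,P):
    m=bot.camera_model(name)
    R=cv2.Rodrigues(np.array(m["rvec"],float))[0]; t=np.array(m["tvec"]).ravel()
    return (np.asarray(P)-t)@R
E
python3 - <<'E'
from h import *
ims=[]
for c in ["scene","side"]:
    im,d=bot.capture(c); cv2.imwrite(f"pics/{c}1.png",im[:,:,::-1]); W=cloud(c,d); np.savez(f"{c}1.npz",im=im,d=d,W=W)
    for l in ["reset_knob","loupe","dish_center","focus_mark","station","film_roll","dropper","timer","rest","loupe_lens"]:
        try:
            for s in bot.spot_in(l,c)[:3]: print(c,l,round(s["conf"],2),np.round(toW(c,s["at"]),3))
        except Exception as e: print(l,e)
print(bot.read_state()["time_s"])
E
```

```text
scene reset_knob 0.59 [0.457 0.267 0.066]
scene reset_knob 0.54 [0.509 0.441 0.059]
scene dish_center 0.61 [ 0.464 -0.334  0.013]
scene station 0.92 [ 0.462 -0.329  0.009]
scene film_roll 0.84 [ 0.666 -0.361  0.044]
scene dropper 0.63 [ 0.721 -0.293  0.032]
scene timer 0.67 [0.651 0.18  0.039]
scene loupe_lens 0.52 [ 0.722 -0.293  0.032]
side reset_knob 0.7 [0.508 0.451 0.066]
side reset_knob 0.66 [0.463 0.277 0.054]
side loupe 0.76 [ 0.671 -0.114  0.058]
side loupe 0.36 [ 0.475 -0.336  0.019]
side dish_center 0.58 [ 0.48  -0.337  0.023]
side station 0.82 [ 0.476 -0.335  0.022]
side film_roll 0.62 [ 0.661 -0.353  0.028]
side timer 0.62 [0.649 0.19  0.038]
side rest 0.57 [ 0.661 -0.011  0.008]
side loupe_lens 0.9 [ 0.668 -0.111  0.057]
1.1
```

View pics/scene1.png

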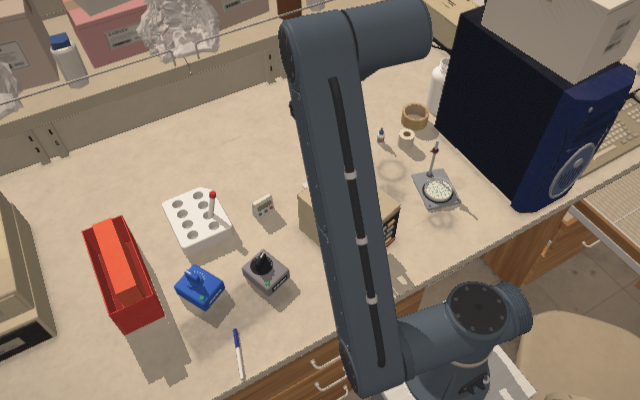

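View pics/side1.png

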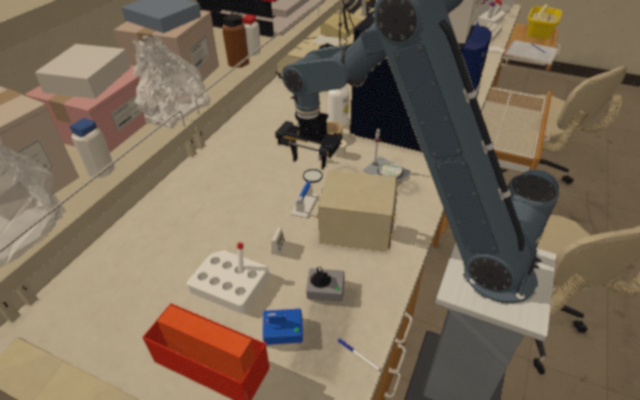

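The black knob on the grey box is at scene (265,263) and side (320,278). The blue look-alike is at scene (200,278) and side (283,325). The black one fits the description. There is a tan box between the knob and the station, and the loupe is at side (308,185). I'll confirm the knob in one crop and measure the box and the mark.

```bash
python3 - <<'E'
from h import *
S=np.load("scene1.npz");D=np.load("side1.npz")
def crop(im,u,v,w=40,h=30): return cv2.resize(im[v-h:v+h,u-w:u+w,::-1],(400,300),interpolation=cv2.INTER_CUBIC)
a=np.hstack([crop(S["im"],250,268,60,45),crop(D["im"],320,285)])
b=np.hstack([crop(S["im"],437,175),crop(D["im"],385,155)])
cv2.imwrite("pics/c1.png",np.vstack([a,b]))
for n,Z,(u0,u1,v0,v1) in [("scene",S,(425,450,135,170)),("side",D,(365,390,120,165))]:
    im=Z["im"].astype(int);W=Z["W"]
    # red
    m=np.zeros(im.shape[:2],bool); m[v0:v1,u0:u1]=True
    m&=(im[...,0]>im[...,1]*1.5)&(im[...,0]>im[...,2]*1.5)
    print(n,"red",m.sum(),np.argwhere(m).mean(0) if m.any() else None,np.round(W[m][:8],3).tolist())
    # height in the region of the box and everything tall between
    X,Y,Zz=W[...,0],W[...,1],W[...,2]
    for y in np.arange(-.4,.5,.05):
        k=(abs(Y-y)<.025)&(X>.3)&(X<.6)&(Zz>.08)&(Zz<.18)
        if k.sum()>5: print(n,"y",round(y,2),k.sum(),"x",X[k].min().round(3),X[k].max().round(3),"z",Zz[k].max().round(3))
    k=(Zz>.05)&(Zz<.085)&(abs(X-.46)<.05)&(abs(Y-.27)<.05)
    print(n,"knob",k.sum(),np.round(W[k].mean(0),3))
    k=(Zz>.042)&(Zz<.05)&(abs(X-.46)<.1)&(abs(Y-.27)<.09)
    print(n,"ctr top",k.sum(),np.round(W[k].mean(0),3),W[k].min(0),W[k].max(0))
    m=bot.camera_model(n); print(np.round(m["intrinsics"],1).tolist(), np.round(toW(n,[0,0,0]),3))
E
```

```text
scene red 12 [151.33333333 434.58333333] [[0.518, -0.34, 0.127], [0.519, -0.338, 0.124], [0.519, -0.343, 0.121], [0.512, -0.339, 0.129], [0.511, -0.342, 0.129], [0.512, -0.347, 0.126], [0.51, -0.349, 0.127], [-0.227, 0.47, 1.233]]
scene y -0.35 79 x 0.51 0.529 z 0.168
scene y -0.1 395 x 0.356 0.458 z 0.175
scene y -0.05 275 x 0.348 0.42 z 0.175
scene y 0.1 454 x 0.469 0.551 z 0.177
scene y 0.25 36 x 0.451 0.479 z 0.085
scene y 0.3 12 x 0.449 0.463 z 0.084
scene y 0.45 54 x 0.492 0.531 z 0.088
scene knob 226 [0.459 0.268 0.065]
scene ctr top 726 [0.444 0.264 0.046] [0.38924606 0.21050759 0.04201451] [0.51278593 0.31657552 0.04998108]
[[502.8, 0.0, 321.6], [0.0, 502.8, 187.9], [0.0, 0.0, 1.0]] [-0.227  0.47   1.233]
side red 11 [139.45454545 378.45454545] [[0.554, -0.495, 0.027], [0.548, -0.491, 0.031], [0.513, -0.344, 0.129], [0.511, -0.351, 0.125], [0.547, -0.489, 0.028], [0.519, -0.341, 0.125], [0.515, -0.341, 0.126], [0.511, -0.338, 0.129]]
side y -0.35 58 x 0.51 0.527 z 0.164
side y -0.1 193 x 0.358 0.52 z 0.175
side y -0.05 732 x 0.347 0.586 z 0.177
side y -0.0 827 x 0.331 0.578 z 0.176
side y 0.05 1337 x 0.329 0.564 z 0.177
side y 0.1 1347 x 0.376 0.553 z 0.176
side y 0.25 29 x 0.458 0.481 z 0.085
side y 0.3 13 x 0.449 0.464 z 0.083
side y 0.45 56 x 0.494 0.532 z 0.089
side knob 179 [0.463 0.274 0.064]
side ctr top 610 [0.448 0.269 0.046] [0.39206254 0.21343698 0.04203374] [0.51181929 0.32166435 0.04999556]
[[462.1, 0.0, 318.7], [0.0, 462.1, 204.2], [0.0, 0.0, 1.0]] [0.113 1.017 1.098]
```

View pics/c1.png

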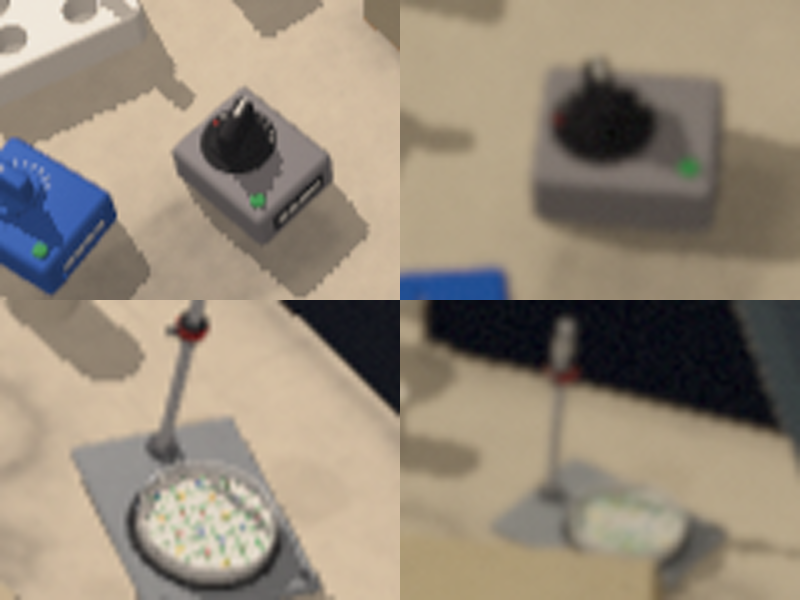

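The crop confirms the black knob on the grey counter. Its white pointer line faces the far side, and the red dot is the zero stop. The mark is at z≈0.127 and the tan box top is at 0.177. Next I'll check the tool axes, then move.

```bash
python3 - <<'E'
from h import *
s=bot.read_state(); print(np.round(s["tcp_rot"],3),s["position"]); m=bot.camera_model("wrist"); print(m)
E
```

```text
[[ 0.  1.  0.]
 [ 1. -0.  0.]
 [ 0.  0. -1.]] [6.24982024e-01 2.20301041e-05 2.22558027e-01]
{'intrinsics': array([[309.70691629,   0.        , 323.79816795],
       [  0.        , 309.70691629, 197.53549952],
       [  0.        ,   0.        ,   1.        ]]), 'tool_from_camera': array([[-5.53177892e-04, -9.61125200e-01, -2.76112375e-01,
         7.47739250e-02],
       [ 9.99999207e-01, -2.19270230e-04, -1.24018820e-03,
        -5.98801487e-04],
       [ 1.13143291e-03, -2.76112842e-01,  9.61124559e-01,
        -1.62629403e-01],
       [ 0.00000000e+00,  0.00000000e+00,  0.00000000e+00,
         1.00000000e+00]])}
```

move_arm(increments=[{"xyz": [38,-10,0]},{"xyz": [38,-16,0]},{"xyz": [36,-18,0]},{"xyz": [36,-20,0]},{"xyz": [34,-24,0]}])

```text
schema error: expected keys xyz, roll, grip
```

move_arm(increments=[{"xyz": [30,-26,0]},{"xyz": [28,-26,0]},{"xyz": [27,-25,0]},{"xyz": [0,0,0]},{"xyz": [0,0,0]}])

```text
schema error: expected keys xyz, roll, grip
```

```bash
cat >> h.py <<'E'
def wcloud(d,st):
    m=bot.camera_model("wrist");K=np.array(m["intrinsics"]);T=np.array(m["tool_from_camera"])
    u,v=np.meshgrid(np.arange(640),np.arange(400)); x=u-K[0,2];y=v-K[1,2];r=np.hypot(x,y)+1e-9;th=r/K[0,0]
    t=np.tan(np.minimum(th,1.4)); P=np.dstack([x/r*t*d,y/r*t*d,d])
    return w2W(P,st)
def w2W(P,st):
    T=np.array(bot.camera_model("wrist")["tool_from_camera"])
    Q=np.asarray(P)@T[:3,:3].T+T[:3,3]; return Q@np.array(st["tcp_rot"]).T+np.array(st["position"])
E
python3 - <<'E'
from h import *
st=bot.read_state(); im,d=bot.capture("wrist"); W=wcloud(d,st); np.savez("w1.npz",im=im,d=d,W=W)
print(st["time_s"],np.round(st["position"],3),np.round(st["tcp_rot"],2).tolist())
for s in bot.spot_in("reset_knob","wrist"): print(s["conf"],w2W(s["at"],st))
cv2.imwrite("pics/w1.png",im[:,:,::-1])
Z=W[...,2]; near=(abs(W[...,0]-.455)<.04)&(abs(W[...,1]-.27)<.04)
for lo,hi in [(.042,.05),(.05,.056),(.06,.07),(.076,.09)]:
    k=near&(Z>lo)&(Z<hi)
    if lo<.045: k=(abs(W[...,0]-.455)<.09)&(abs(W[...,1]-.27)<.09)&(Z>lo)&(Z<hi)
    p=W[k][:,:2].astype(np.float32)
    if len(p)>5: print(lo,len(p),cv2.minAreaRect(p),p.mean(0))
E
```

```text
1.1 [0.625 0.    0.223] [[0.0, 1.0, 0.0], [1.0, -0.0, 0.0], [0.0, 0.0, -1.0]]
0.042 273 ((0.43247976899147034, 0.21593208611011505), (0.018600739538669586, 0.04846026375889778), 78.8620834350586) [0.42900926 0.21870813]
```

View pics/w1.png

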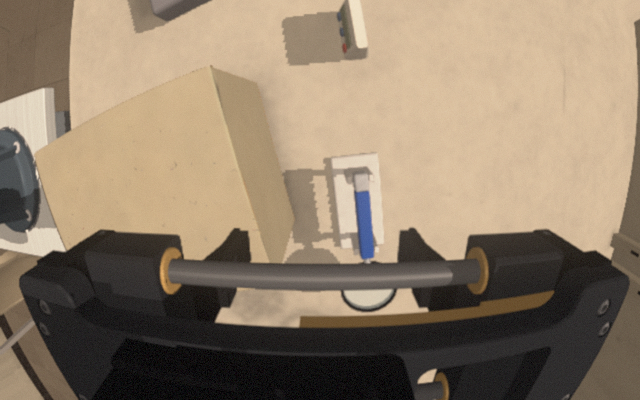

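The moves were refused because every key is required. This wrist picture, taken from the start pose, shows the loupe handle from (362,178) to (368,255), the lens at (369,290), and the tan box to the left. I'll keep it for measuring the loupe.

move_arm(increments=[{"xyz": [38,-10,0],"roll": 0,"grip": 100},{"xyz": [38,-16,0],"roll": 0,"grip": 100},{"xyz": [36,-18,0],"roll": 0,"grip": 100},{"xyz": [36,-20,0],"roll": 0,"grip": 100},{"xyz": [34,-24,0],"roll": 0,"grip": 100}])

```text
time_s: 1.62
position: [0.5368, 0.1836, 0.2227]
tcp_rot: [[0.001, 1.0, 0.001], [1.0, -0.001, 0.001], [0.001, 0.001, -1.0]]
force: [0.0, 1.1, -0.1]
opening: 1.002
grasp_force: 0.0
```

move_arm(increments=[{"xyz": [30,-26,0],"roll": 0,"grip": 100},{"xyz": [28,-26,0],"roll": 0,"grip": 100},{"xyz": [27,-25,0],"roll": 0,"grip": 100},{"xyz": [0,0,0],"roll": 0,"grip": 100},{"xyz": [0,0,0],"roll": 0,"grip": 100}])

```text
time_s: 2.03
position: [0.4585, 0.2684, 0.2228]
tcp_rot: [[-0.004, 1.0, 0.0], [1.0, 0.004, -0.0], [-0.0, 0.0, -1.0]]
force: [1.2, -0.4, 0.6]
opening: 1.001
grasp_force: 0.0
```

```bash
cp w1.npz w0.npz; python3 - <<'E'
from h import *
st=bot.read_state(); im,d=bot.capture("wrist"); W=wcloud(d,st); np.savez("w1.npz",im=im,d=d,W=W)
print(st["time_s"],np.round(st["position"],3),np.round(st["tcp_rot"],2).tolist())
for s in bot.spot_in("reset_knob","wrist"): print(s["conf"],w2W(s["at"],st))
cv2.imwrite("pics/w2.png",im[:,:,::-1])
Z=W[...,2]; near=(abs(W[...,0]-.455)<.04)&(abs(W[...,1]-.27)<.04)
for lo,hi in [(.042,.05),(.05,.056),(.06,.074),(.076,.09)]:
    k=near&(Z>lo)&(Z<hi)
    if lo<.045: k=(abs(W[...,0]-.455)<.09)&(abs(W[...,1]-.27)<.09)&(Z>lo)&(Z<hi)
    p=W[k][:,:2].astype(np.float32)
    if len(p)>5: print(lo,len(p),cv2.minAreaRect(p),p.mean(0))
# loupe from start picture
Z=np.load("w0.npz"); im=Z["im"].astype(int);W=Z["W"]
h=(W[...,2]>.052)&(W[...,2]<.08)&(W[...,0]>.6)&(W[...,0]<.75)&(abs(W[...,1])<.2)
b=h&(im[...,2]>im[...,0]*1.5)
for k in (h,b):
    p=W[k].astype(np.float32); print(len(p),p.mean(0),cv2.minAreaRect(p[:,:2]), np.linalg.eigh(np.cov(p[:,:2].T))[1][:,1])
E
```

```text
2.0333 [0.459 0.268 0.223] [[-0.0, 1.0, 0.0], [1.0, 0.0, -0.0], [-0.0, 0.0, -1.0]]
0.67 [0.51184928 0.43920055 0.06514731]
0.61 [0.46462345 0.27311671 0.05700793]
0.042 5079 ((0.4509589374065399, 0.26368844509124756), (0.10489801317453384, 0.0844111293554306), 18.764097213745117) [0.44819507 0.265607  ]
0.05 626 ((0.46350154280662537, 0.26910656690597534), (0.04366083815693855, 0.04104497283697128), 29.41889190673828) [0.46548447 0.2704945 ]
0.06 68 ((0.46682223677635193, 0.2746686637401581), (0.011554911732673645, 0.040006011724472046), 56.23976516723633) [0.46351376 0.277144  ]
0.076 556 ((0.46451979875564575, 0.26812705397605896), (0.01467930432409048, 0.04314029961824417), 38.90116500854492) [0.46420628 0.26905763]Traceback (most recent call last):
  File "<stdin>", line 17, in <module>
cv2.error: OpenCV(4.12.0) /io/opencv/modules/imgproc/src/convhull.cpp:143: error: (-215:Assertion failed) total >= 0 && (depth == CV_32F || depth == CV_32S) in function 'convexHull'
```

View pics/w2.png

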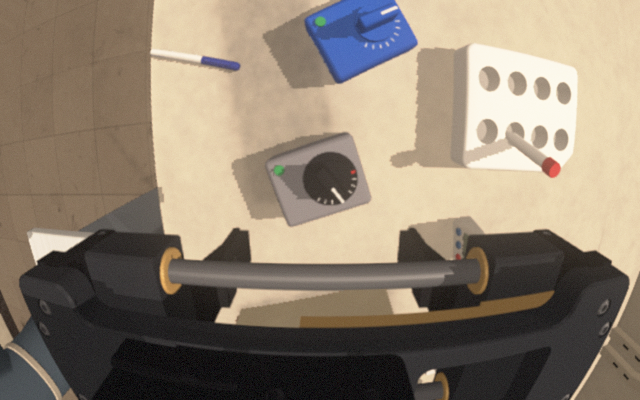

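The black knob's bar is centred at (0.4645, 0.268) with its pointer at −51° in the world frame. The red zero is about 70° counter-clockwise from it, which falls within the given 0.7–1.3 rad. The next move turns the tool by −0.68 rad, shifts it +6 mm along tool y and brings it down.

move_arm(increments=[{"xyz": [0,6,0],"roll": -0.12,"grip": 100},{"xyz": [0,0,20],"roll": -0.12,"grip": 100},{"xyz": [0,0,20],"roll": -0.12,"grip": 100},{"xyz": [0,0,20],"roll": -0.12,"grip": 100},{"xyz": [0,0,20],"roll": -0.12,"grip": 100}])

```text
time_s: 2.55
position: [0.4679, 0.2657, 0.1419]
tcp_rot: [[-0.567, 0.824, 0.002], [0.824, 0.567, 0.0], [-0.001, 0.002, -1.0]]
force: [0.5, 0.1, -0.4]
opening: 1.005
grasp_force: 0.0
```

move_arm(increments=[{"xyz": [0,0,20],"roll": -0.08,"grip": 100},{"xyz": [0,0,20],"roll": 0,"grip": 100},{"xyz": [0,0,0],"roll": 0,"grip": 100},{"xyz": [0,0,0],"roll": 0,"grip": 100}])

```text
time_s: 2.88
position: [0.4667, 0.2658, 0.1017]
tcp_rot: [[-0.627, 0.779, -0.002], [0.779, 0.627, -0.001], [0.001, -0.002, -1.0]]
force: [-0.6, -0.2, 0.2]
opening: 1.003
grasp_force: 0.0
```

```bash
python3 - <<'E'
from h import *
st=bot.read_state(); R=np.array(st["tcp_rot"])
print("tool y angle",np.degrees(np.arctan2(R[1,1],R[0,1])),st["position"],np.round(st["joint_positions"]))
Z=np.load("w0.npz"); im=Z["im"].astype(int);W=Z["W"]
h=(W[...,2]>.052)&(W[...,2]<.085)&(W[...,0]>.6)&(W[...,0]<.75)&(abs(W[...,1])<.25)
b=(im[...,2]>im[...,0]*1.6)&(im[...,2]>80)&(W[...,0]>.55)&(W[...,0]<.8)&(abs(W[...,1])<.2)
for k in (h,b):
    p=W[k].astype(np.float32); print(len(p))
    if len(p)>5: print(p.mean(0),cv2.minAreaRect(np.ascontiguousarray(p[:,:2])), np.linalg.eigh(np.cov(p[:,:2].T))[1][:,1])
# station / dish from scene+side
for n in ("scene","side"):
    Z=np.load(n+"1.npz");W=Z["W"]
    for lo,hi in ((.005,.014),(.016,.03),(.04,.095),(.14,.17)):
        k=(abs(W[...,0]-.475)<.13)&(abs(W[...,1]+.33)<.1)&(W[...,2]>lo)&(W[...,2]<hi)&(W[...,0]<.6)
        p=W[k][:,:2].astype(np.float32)
        if len(p)>3: print(n,lo,len(p),p.mean(0),cv2.minAreaRect(np.ascontiguousarray(p)))
E
```

```text
tool y angle 38.814869845986564 [0.46665854 0.26575946 0.10174566] [ 18.  34. 101.  -0.  46. -21.]
3312
[ 0.6689602  -0.02425457  0.06357171] ((0.6800354719161987, 0.014358118176460266), (0.07044532150030136, 0.3705170154571533), 0.06655900180339813) [-0.06693785  0.99775715]
816
[ 0.66849834 -0.04697809  0.070715  ] ((0.6574268937110901, -0.004647456109523773), (0.023321080952882767, 0.1704932302236557), 14.795921325683594) [-0.16162898  0.9868516 ]
scene 0.005 739 [ 0.4663195  -0.32622215] ((0.4718918800354004, -0.3300866186618805), (0.19319966435432434, 0.2544204592704773), 89.72115325927734)
scene 0.016 528 [ 0.45403945 -0.330166  ] ((0.46544820070266724, -0.32815176248550415), (0.10383637249469757, 0.12991830706596375), 75.13818359375)
scene 0.04 31 [ 0.51714903 -0.34653196] ((0.5173606872558594, -0.3467283844947815), (0.007468834053725004, 0.00966881588101387), 44.0037956237793)
scene 0.14 18 [ 0.51730716 -0.34645692] ((0.51734858751297, -0.3459879159927368), (0.006998687982559204, 0.007508524227887392), 31.628522872924805)
side 0.005 299 [ 0.48334858 -0.3360684 ] ((0.47391051054000854, -0.34642571210861206), (0.2498079240322113, 0.1611793041229248), 0.5482974052429199)
side 0.016 284 [ 0.453416  -0.3293994] ((0.4595792591571808, -0.3336979150772095), (0.08882421255111694, 0.1110716313123703), 43.294349670410156)
side 0.04 26 [ 0.5185078  -0.34407157] ((0.5181335210800171, -0.3441326916217804), (0.007473653182387352, 0.013630876317620277), 20.959972381591797)
side 0.14 16 [ 0.518749   -0.34589463] ((0.5190303325653076, -0.3463616371154785), (0.007517714519053698, 0.011230122298002243), 14.058926582336426)
```

move_arm(increments=[{"xyz": [3,0,20],"roll": 0,"grip": 100},{"xyz": [0,0,24],"roll": 0,"grip": 100},{"xyz": [0,0,0],"roll": 0,"grip": 20},{"xyz": [0,0,0],"roll": 0,"grip": 5},{"xyz": [0,0,0],"roll": 0,"grip": 5}])

```text
time_s: 3.3
position: [0.4655, 0.2695, 0.06]
tcp_rot: [[-0.628, 0.778, 0.003], [0.778, 0.628, 0.001], [-0.001, 0.002, -1.0]]
force: [-0.1, 0.1, 0.4]
opening: 0.859
grasp_force: 0.0
```

move_arm(increments=[{"xyz": [0,0,0],"roll": 0,"grip": 0},{"xyz": [0,0,0],"roll": 0,"grip": 0},{"xyz": [0,0,0],"roll": 0,"grip": 0},{"xyz": [0,0,0],"roll": 0,"grip": 0},{"xyz": [0,0,0],"roll": 0,"grip": 0}])

```text
time_s: 3.72
position: [0.4643, 0.2695, 0.059]
tcp_rot: [[-0.629, 0.778, 0.001], [0.778, 0.629, 0.0], [-0.0, 0.001, -1.0]]
force: [0.1, 0.3, -0.2]
opening: 0.479
grasp_force: 0.0
```

move_arm(increments=[{"xyz": [0,0,0],"roll": 0,"grip": 0},{"xyz": [0,0,0],"roll": 0,"grip": 0},{"xyz": [0,0,0],"roll": 0,"grip": 0},{"xyz": [0,0,0],"roll": 0,"grip": 0},{"xyz": [0,0,0],"roll": 0,"grip": 0}])

```text
time_s: 4.13
position: [0.4646, 0.2698, 0.0585]
tcp_rot: [[-0.628, 0.778, 0.001], [0.778, 0.628, 0.001], [0.0, 0.001, -1.0]]
force: [0.9, 2.4, -0.8]
opening: 0.159
grasp_force: 30.0
```

```bash
python3 - <<'E'
from h import *
st=bot.read_state();print({k:np.round(st[k],3) for k in("opening","grasp_force","moment","force","position")})
E
```

```text
{'opening': np.float64(0.159), 'grasp_force': np.float64(30.0), 'moment': array([ 0.258, -0.099, -0.04 ]), 'force': array([ 0.876,  2.402, -0.787]), 'position': array([0.465, 0.27 , 0.059])}
```

The grip holds at 13.8 mm with 30 N, which is the bar's width. Now I'll turn it counter-clockwise.

move_arm(increments=[{"xyz": [0,0,0],"roll": -0.11,"grip": 0},{"xyz": [0,0,0],"roll": -0.11,"grip": 0},{"xyz": [0,0,0],"roll": -0.11,"grip": 0},{"xyz": [0,0,0],"roll": -0.11,"grip": 0},{"xyz": [0,0,0],"roll": -0.11,"grip": 0}])

```text
time_s: 4.55
position: [0.4642, 0.2693, 0.0585]
tcp_rot: [[-0.944, 0.329, 0.0], [0.329, 0.944, -0.0], [-0.0, -0.0, -1.0]]
force: [-0.1, -0.6, -0.6]
opening: 0.157
grasp_force: 30.0
```

move_arm(increments=[{"xyz": [0,0,0],"roll": -0.11,"grip": 0},{"xyz": [0,0,0],"roll": -0.11,"grip": 0},{"xyz": [0,0,0],"roll": -0.11,"grip": 0},{"xyz": [0,0,0],"roll": -0.11,"grip": 0},{"xyz": [0,0,0],"roll": -0.11,"grip": 0}])

```text
time_s: 4.97
position: [0.4641, 0.2686, 0.0585]
tcp_rot: [[-0.977, -0.213, -0.0], [-0.213, 0.977, -0.001], [0.0, -0.001, -1.0]]
force: [0.7, -3.0, -0.2]
opening: 0.162
grasp_force: 30.0
```

```bash
cat > m.py <<'E'
from h import *
st=bot.read_state();R=np.array(st["tcp_rot"]);print({k:np.round(st[k],3) for k in("time_s","opening","grasp_force","moment","force","position")},"tooly",np.degrees(np.arctan2(R[1,1],R[0,1])))
E
python3 m.py
```

```text
{'time_s': np.float64(4.967), 'opening': np.float64(0.162), 'grasp_force': np.float64(30.0), 'moment': array([-0.432, -0.221, -0.092]), 'force': array([ 0.736, -3.003, -0.151]), 'position': array([0.464, 0.269, 0.059])} tooly 102.32606455878054
```

move_arm(increments=[{"xyz": [0,0,0],"roll": -0.06,"grip": 0},{"xyz": [0,0,0],"roll": -0.06,"grip": 0},{"xyz": [0,0,0],"roll": 0,"grip": 0}])

```text
time_s: 5.22
position: [0.4642, 0.2685, 0.0585]
tcp_rot: [[-0.946, -0.324, -0.0], [-0.324, 0.946, -0.001], [0.001, -0.001, -1.0]]
force: [0.2, -3.3, 1.0]
opening: 0.16
grasp_force: 30.0
```

```bash
python3 m.py
```

```text
{'time_s': np.float64(5.217), 'opening': np.float64(0.16), 'grasp_force': np.float64(29.999), 'moment': array([-0.552, -0.22 , -0.047]), 'force': array([ 0.185, -3.323,  1.027]), 'position': array([0.464, 0.269, 0.059])} tooly 108.93174023850524
```

move_arm(increments=[{"xyz": [0,0,0],"roll": -0.05,"grip": 0},{"xyz": [0,0,0],"roll": -0.03,"grip": 0},{"xyz": [0,0,0],"roll": 0,"grip": 0}])

```text
time_s: 5.47
position: [0.464, 0.2685, 0.0585]
tcp_rot: [[-0.919, -0.395, -0.001], [-0.395, 0.919, -0.001], [0.001, -0.0, -1.0]]
force: [0.9, -5.6, 0.9]
opening: 0.167
grasp_force: 30.0
```

```bash
python3 m.py
```

```text
{'time_s': np.float64(5.467), 'opening': np.float64(0.167), 'grasp_force': np.float64(30.0), 'moment': array([-0.805, -0.207, -0.748]), 'force': array([ 0.927, -5.556,  0.9  ]), 'position': array([0.464, 0.268, 0.059])} tooly 113.2449382812378
```

Mz jumped to −0.75 N m against about 0.04 while turning, so the knob is on its stop. I'll release it, lift and check.

move_arm(increments=[{"xyz": [0,0,0],"roll": 0,"grip": 100},{"xyz": [0,0,0],"roll": 0,"grip": 100},{"xyz": [0,0,0],"roll": 0,"grip": 100},{"xyz": [0,0,0],"roll": 0,"grip": 100},{"xyz": [0,0,0],"roll": 0,"grip": 100}])

```text
time_s: 5.88
position: [0.4641, 0.2697, 0.0585]
tcp_rot: [[-0.917, -0.398, 0.0], [-0.398, 0.917, 0.0], [-0.0, 0.0, -1.0]]
force: [0.6, -0.6, -0.1]
opening: 0.458
grasp_force: 0.0
```

move_arm(increments=[{"xyz": [0,0,-20],"roll": 0,"grip": 100},{"xyz": [0,0,-30],"roll": 0,"grip": 100},{"xyz": [0,0,-40],"roll": 0,"grip": 100},{"xyz": [0,0,-40],"roll": 0,"grip": 100},{"xyz": [0,0,-40],"roll": 0,"grip": 100}])

```text
time_s: 6.3
position: [0.4634, 0.2694, 0.2301]
tcp_rot: [[-0.917, -0.398, -0.001], [-0.398, 0.917, -0.0], [0.001, 0.0, -1.0]]
force: [1.7, 0.4, 0.6]
opening: 0.842
grasp_force: 0.0
```

```bash
python3 - <<'E'
from h import *
st=bot.read_state(); im,d=bot.capture("wrist"); W=wcloud(d,st)
print(np.round(st["position"],3),st["opening"])
Z=W[...,2]; near=(abs(W[...,0]-.464)<.04)&(abs(W[...,1]-.268)<.04)
k=near&(Z>.076)&(Z<.09); r=cv2.minAreaRect(np.ascontiguousarray(W[k][:,:2].astype(np.float32)));print(k.sum(),r)
k=(abs(W[...,0]-.455)<.09)&(abs(W[...,1]-.27)<.09)&(Z>.042)&(Z<.05); print(cv2.minAreaRect(np.ascontiguousarray(W[k][:,:2].astype(np.float32))))
v,u=np.argwhere(near&(Z>.05)).mean(0).astype(int);print(u,v)
c=im[max(v-45,0):v+45,max(u-60,0):u+60,::-1]; cv2.imwrite("pics/k2.png",cv2.resize(c,None,fx=5,fy=5,interpolation=cv2.INTER_CUBIC))
E
```

```text
[0.463 0.269 0.23 ] 0.8421727500443184
504 ((0.4647870361804962, 0.2678528130054474), (0.0433245524764061, 0.014321872033178806), 17.786178588867188)
((0.45080047845840454, 0.26327383518218994), (0.10379868000745773, 0.08462586998939514), 19.077938079833984)
327 327
```

View pics/k2.png

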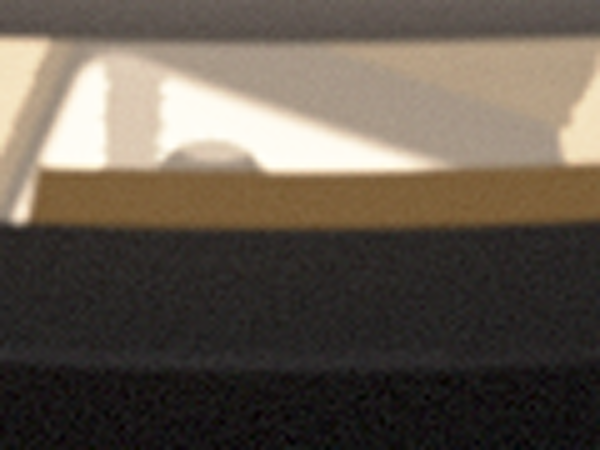

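The crop fell on the gripper, but the depth settles it. The bar now lies at 17.8° and the counter's axis at 19.1°, so the knob is home at the zero. Next I'll turn the tool back in place and measure the loupe.

move_arm(increments=[{"xyz": [0,0,0],"roll": 0.124,"grip": 100},{"xyz": [0,0,0],"roll": 0.124,"grip": 100},{"xyz": [0,0,0],"roll": 0.124,"grip": 100},{"xyz": [0,0,0],"roll": 0.124,"grip": 100},{"xyz": [0,0,0],"roll": 0.124,"grip": 100}])

```text
time_s: 6.77
position: [0.4638, 0.2695, 0.2284]
tcp_rot: [[-0.977, 0.215, -0.0], [0.215, 0.977, 0.0], [0.0, 0.0, -1.0]]
force: [0.3, -1.6, 0.2]
opening: 0.997
grasp_force: 0.0
```

move_arm(increments=[{"xyz": [0,0,0],"roll": 0.124,"grip": 100},{"xyz": [0,0,0],"roll": 0.124,"grip": 100},{"xyz": [0,0,0],"roll": 0.124,"grip": 100},{"xyz": [0,0,0],"roll": 0.124,"grip": 100},{"xyz": [0,0,0],"roll": 0.124,"grip": 100}])

```text
time_s: 7.18
position: [0.4638, 0.2695, 0.2282]
tcp_rot: [[-0.67, 0.742, -0.0], [0.742, 0.67, 0.0], [0.0, -0.0, -1.0]]
force: [-0.3, -0.1, 0.2]
opening: 1.002
grasp_force: 0.0
```

move_arm(increments=[{"xyz": [0,0,0],"roll": 0.124,"grip": 100},{"xyz": [0,0,0],"roll": 0.124,"grip": 100},{"xyz": [0,0,0],"roll": 0.124,"grip": 100},{"xyz": [0,0,0],"roll": 0.124,"grip": 100},{"xyz": [0,0,0],"roll": 0.124,"grip": 100}])

```text
time_s: 7.6
position: [0.4638, 0.2695, 0.2282]
tcp_rot: [[-0.114, 0.994, -0.0], [0.994, 0.114, 0.0], [0.0, -0.0, -1.0]]
force: [-0.1, 0.2, 0.0]
opening: 0.999
grasp_force: 0.0
```

```bash
python3 m.py; python3 - <<'E'
from h import *
Z=np.load("w0.npz"); im=Z["im"].astype(int);W=Z["W"]
k=np.zeros((400,640),bool);k[170:262,340:395]=True
k&=(im[...,2]>im[...,0]*1.4)&(W[...,2]>.06)&(W[...,2]<.08)
p=W[k].astype(np.float32);print(len(p),p.mean(0),cv2.minAreaRect(np.ascontiguousarray(p[:,:2])),np.linalg.eigh(np.cov(p[:,:2].T))[1][:,1])
k=np.zeros((400,640),bool);k[150:262,325:395]=True
k&=(W[...,2]>.062)&(W[...,2]<.08);p=W[k].astype(np.float32);print(len(p),p.mean(0),cv2.minAreaRect(np.ascontiguousarray(p[:,:2])))
k=np.zeros((400,640),bool);k[150:262,325:395]=True
k&=(W[...,2]>.003)&(W[...,2]<.015);p=W[k].astype(np.float32);print("rest base",len(p),cv2.minAreaRect(np.ascontiguousarray(p[:,:2])))
E
```

```text
{'time_s': np.float64(7.6), 'opening': np.float64(0.999), 'grasp_force': np.float64(0.0), 'moment': array([-0.004,  0.013, -0.006]), 'force': array([-0.114,  0.225,  0.038]), 'position': array([0.464, 0.27 , 0.228])} tooly 6.530930101879667
861 [ 0.6688161  -0.04780689  0.06830805] ((0.6691064834594727, -0.0493939146399498), (0.015242612920701504, 0.07979626953601837), 7.636855602264404) [-0.12090048  0.99266463]
1253 [ 0.667525   -0.03729393  0.06798763] ((0.6683760285377502, -0.042415205389261246), (0.01672884076833725, 0.10687176883220673), 6.442806243896484)
rest base 2793 ((0.6648678779602051, -0.040133364498615265), (0.06768066436052322, 0.12446483224630356), 6.983891010284424)
```

```bash
python3 - <<'E'
from h import *
for n in ("scene1","side1","w0"):
    W=np.load(n+".npz")["W"]
    k=(W[...,2]>.165)&(W[...,2]<.19)&(W[...,0]>.3)&(W[...,0]<.61)&(W[...,1]<.2)&(W[...,1]>-.2)
    m=cv2.morphologyEx(k.astype(np.uint8),cv2.MORPH_OPEN,np.ones((5,5)))>0
    p=np.ascontiguousarray(W[m][:,:2].astype(np.float32)); r=cv2.minAreaRect(p); print(n,len(p),r,np.round(cv2.boxPoints(r),3).tolist(),W[m][:,2].mean())
    for y in np.arange(-.12,.02,.02):
        q=W[m&(abs(W[...,1]-y)<.01)]
        if len(q): print(round(y,2),len(q),q[:,0].max().round(4),np.percentile(q[:,0],98).round(4))
    # side face mid-height
    for y in np.arange(-.12,.04,.02):
        q=W[(abs(W[...,1]-y)<.01)&(W[...,2]>.06)&(W[...,2]<.15)&(W[...,0]>.45)&(W[...,0]<.62)]
        if len(q)>3: print("  face",round(y,2),len(q),np.median(q[:,0]).round(4))
E
```

```text
scene1 394 ((0.44997739791870117, 0.007664509117603302), (0.24676738679409027, 0.09377283602952957), 58.4044189453125) [[0.3449999988079071, -0.0729999989271164], [0.42500001192092896, -0.12200000137090683], [0.5550000071525574, 0.08799999952316284], [0.4749999940395355, 0.13699999451637268]] 0.17006939531732077
-0.1 71 0.4446 0.4424
-0.08 152 0.4461 0.4398
-0.06 80 0.4141 0.4105
-0.04 5 0.3687 0.3686
side1 2699 ((0.4580756723880768, 0.0004298761487007141), (0.22563575208187103, 0.18407930433750153), 13.552388191223145) [[0.3269999921321869, 0.06300000101327896], [0.3700000047683716, -0.11500000208616257], [0.5889999866485596, -0.06300000101327896], [0.5460000038146973, 0.11599999666213989]] 0.1700833414769786
-0.12 1 0.3777 0.3777
-0.1 48 0.4676 0.4583
-0.08 168 0.5438 0.5189
-0.06 271 0.5863 0.5746
-0.04 293 0.5816 0.5771
-0.02 314 0.5787 0.5727
0.0 319 0.5731 0.5684
w0 27298 ((0.4532221257686615, 0.009405359625816345), (0.22675862908363342, 0.15691836178302765), 13.908647537231445) [[0.3240000009536743, 0.057999998331069946], [0.3619999885559082, -0.09399999678134918], [0.5820000171661377, -0.039000000804662704], [0.5440000295639038, 0.11299999803304672]] 0.17103939429718104
-0.04 562 0.5803 0.5796
-0.02 2620 0.5784 0.575
0.0 4637 0.5737 0.5693
  face -0.06 202 0.584
  face -0.04 457 0.5803
  face -0.02 484 0.5754
  face 0.0 516 0.5704
  face 0.02 543 0.5654
```

The tan box corner (0.588, −0.063, 0.177) may foul the 190 mm body at the loupe grip. I'll measure the gripper's real outline in the tool frame from the depth image.

```bash
python3 - <<'E'
from h import *
Z=np.load("w0.npz");d=Z["d"];st={"tcp_rot":np.eye(3),"position":np.zeros(3)}
P=wcloud(d,st);k=(d>0)&(P[...,2]<.01)&(abs(P[...,1])<.13)
q=P[k];print(len(q))
for z in np.arange(-.16,.01,.01):
    s=q[(q[:,2]>=z)&(q[:,2]<z+.01)]
    if len(s): print(round(z,2),len(s),"x",np.round([s[:,0].min(),s[:,0].max()],3),"y",np.round([s[:,1].min(),s[:,1].max()],3))
im=Z["im"]
for (u,v) in [(60,290),(590,290),(30,280),(620,280),(100,240),(200,260),(120,260)]: print(u,v,np.round(P[v,u],3))
E
```

```text
78571
-0.13 6613 x [0.02  0.027] y [-0.052  0.017]
-0.12 26955 x [-0.021  0.038] y [-0.097  0.095]
-0.11 12308 x [-0.019  0.038] y [-0.096  0.093]
-0.1 13954 x [-0.033  0.038] y [-0.094  0.094]
-0.09 12606 x [-0.036  0.038] y [-0.088  0.086]
-0.08 2211 x [-0.035  0.038] y [-0.087  0.086]
-0.07 709 x [-0.01   0.014] y [-0.052  0.05 ]
-0.06 621 x [-0.012  0.007] y [-0.05   0.048]
-0.05 604 x [-0.012  0.011] y [-0.057  0.055]
-0.04 508 x [-0.01   0.011] y [-0.057  0.055]
-0.03 526 x [-0.001  0.011] y [-0.055  0.053]
-0.02 483 x [-0.006  0.011] y [-0.053  0.052]
-0.01 472 x [-0.01   0.011] y [-0.054  0.052]
0.0 1 x [-0.008 -0.008] y [-0.045 -0.045]
60 290 [ 0.035 -0.071 -0.113]
590 290 [ 0.034  0.072 -0.112]
30 280 [ 0.036 -0.085 -0.113]
620 280 [ 0.036  0.084 -0.114]
100 240 [ 0.036 -0.079 -0.082]
200 260 [ 0.033 -0.038 -0.085]
120 260 [ 0.036 -0.061 -0.094]
```

move_arm(increments=[{"xyz": [-30,20,0],"roll": 0,"grip": 30},{"xyz": [-30,20,0],"roll": 0,"grip": 30},{"xyz": [-30,22,0],"roll": 0,"grip": 30},{"xyz": [-28,22,0],"roll": 0,"grip": 30},{"xyz": [-28,22,0],"roll": 0,"grip": 30}])

```text
time_s: 8.02
position: [0.5875, 0.1361, 0.2283]
tcp_rot: [[-0.12, 0.993, -0.0], [0.993, 0.12, 0.0], [0.0, -0.0, -1.0]]
force: [-0.1, 0.4, 0.2]
opening: 0.709
grasp_force: 0.0
```

move_arm(increments=[{"xyz": [-28,22,0],"roll": 0,"grip": 30},{"xyz": [-28,22,0],"roll": 0,"grip": 30},{"xyz": [-28,24,0],"roll": 0,"grip": 30},{"xyz": [0,0,0],"roll": 0,"grip": 30},{"xyz": [0,0,0],"roll": 0,"grip": 30}])

```text
time_s: 8.43
position: [0.6653, 0.0603, 0.2276]
tcp_rot: [[-0.117, 0.993, -0.0], [0.993, 0.117, 0.0], [0.0, -0.0, -1.0]]
force: [-0.8, 0.0, 0.4]
opening: 0.348
grasp_force: 0.0
```

```bash
python3 m.py; python3 - <<'E'
from h import *
st=bot.read_state(); im,d=bot.capture("wrist"); W=wcloud(d,st); np.savez("w3.npz",im=im,d=d,W=W); cv2.imwrite("pics/w3.png",im[:,:,::-1])
P=wcloud(d,{"tcp_rot":np.eye(3),"position":np.zeros(3)});q=P[(d>0)&(P[...,2]<.01)&(abs(P[...,1])<.13)]
for z in np.arange(-.16,.01,.01):
    s=q[(q[:,2]>=z)&(q[:,2]<z+.01)]
    if len(s): print(round(z,2),len(s),"x",np.round([s[:,0].min(),s[:,0].max()],3),"y",np.round([s[:,1].min(),s[:,1].max()],3))
for l in("loupe","loupe_lens","rest"):
    for s in bot.spot_in(l,"wrist")[:2]: print(l,s["conf"],w2W(s["at"],st))
E
```

```text
{'time_s': np.float64(8.433), 'opening': np.float64(0.348), 'grasp_force': np.float64(0.0), 'moment': array([0.051, 0.004, 0.05 ]), 'force': array([-0.796,  0.019,  0.407]), 'position': array([0.665, 0.06 , 0.228])} tooly 6.709913936767911
-0.13 6603 x [0.019 0.027] y [-0.052  0.017]
-0.12 26935 x [-0.021  0.038] y [-0.097  0.095]
-0.11 12506 x [-0.019  0.038] y [-0.094  0.093]
-0.1 16022 x [-0.035  0.038] y [-0.094  0.094]
-0.09 13121 x [-0.037  0.038] y [-0.088  0.086]
-0.08 3489 x [-0.038  0.038] y [-0.088  0.086]
-0.07 300 x [-0.004  0.028] y [-0.022  0.08 ]
-0.06 336 x [-0.011  0.008] y [-0.021  0.019]
-0.05 478 x [-0.011  0.011] y [-0.028  0.026]
-0.04 493 x [-0.01   0.011] y [-0.028  0.026]
-0.03 427 x [0.    0.011] y [-0.026  0.024]
-0.02 350 x [-0.006  0.011] y [-0.025  0.023]
-0.01 307 x [-0.009  0.011] y [-0.025  0.023]
loupe_lens 0.98 [ 0.66670623 -0.08474121  0.06519431]
rest 0.56 [ 0.66949832 -0.00790295  0.00947462]
```

View pics/w3.png

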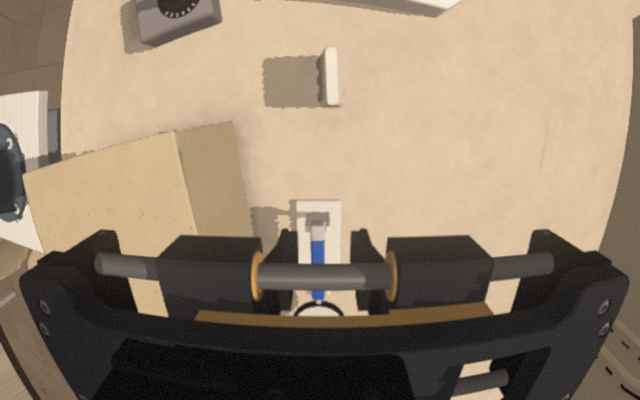

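```bash
python3 - <<'E'
from h import *
R=np.array([[0,1,0],[1,0,0],[0,0,-1.]]);p0=np.array([.625,0,.2226])
q=[]
for n in ("scene1","side1"):
    W=np.load(n+".npz")["W"].reshape(-1,3); q.append((W-p0)@R)
q=np.vstack(q); q=q[(abs(q[:,0])<.06)&(abs(q[:,1])<.12)&(q[:,2]<-.06)&(q[:,2]>-.25)]
print(len(q))
for z in np.arange(-.24,-.06,.02):
  s=q[(q[:,2]>=z)&(q[:,2]<z+.02)]
  print(round(z,2),len(s))
  for y in np.arange(-.1,.1,.02):
    t=s[(s[:,1]>=y)&(s[:,1]<y+.02)]
    if len(t)>1: print("    y",round(y,2),len(t),"x",np.round([t[:,0].min(),t[:,0].max()],3),"ymin/max",np.round([t[:,1].min(),t[:,1].max()],3))
E
```

```text
2303
-0.24 164
    y -0.04 60 x [-0.016  0.034] ymin/max [-0.034 -0.021]
    y -0.02 51 x [0.025 0.035] ymin/max [-0.02  -0.001]
    y 0.0 41 x [0.027 0.038] ymin/max [0.001 0.02 ]
    y 0.02 12 x [0.024 0.034] ymin/max [0.021 0.034]
-0.22 170
    y -0.04 71 x [-0.018  0.032] ymin/max [-0.036 -0.021]
    y -0.02 51 x [0.025 0.037] ymin/max [-0.02 -0.  ]
    y 0.0 40 x [0.023 0.038] ymin/max [0.001 0.02 ]
    y 0.02 8 x [0.017 0.026] ymin/max [0.022 0.029]
-0.2 135
    y -0.04 52 x [-0.023  0.027] ymin/max [-0.038 -0.021]
    y -0.02 45 x [0.021 0.039] ymin/max [-0.02 -0.  ]
    y 0.0 30 x [0.025 0.036] ymin/max [0.   0.02]
    y 0.02 8 x [0.013 0.028] ymin/max [0.021 0.033]
-0.18 304
    y -0.06 91 x [-0.035  0.039] ymin/max [-0.051 -0.04 ]
    y -0.04 109 x [-0.037  0.042] ymin/max [-0.04  -0.021]
    y -0.02 55 x [0.017 0.041] ymin/max [-0.02 -0.  ]
    y 0.0 37 x [0.025 0.04 ] ymin/max [0.001 0.019]
    y 0.02 12 x [0.004 0.031] ymin/max [0.02  0.038]
-0.16 103
    y -0.06 50 x [-0.023  0.025] ymin/max [-0.051 -0.041]
    y -0.04 19 x [-0.017  0.025] ymin/max [-0.039 -0.021]
    y
[... 1074 characters left out ...]
 16 x [0.028 0.036] ymin/max [-0.039 -0.022]
    y -0.02 23 x [0.022 0.036] ymin/max [-0.02 -0.  ]
    y 0.0 22 x [0.021 0.034] ymin/max [0.002 0.02 ]
    y 0.02 23 x [0.022 0.034] ymin/max [0.021 0.039]
    y 0.04 81 x [-0.03  0.04] ymin/max [0.041 0.06 ]
    y 0.06 78 x [-0.029  0.044] ymin/max [0.06 0.08]
    y 0.08 23 x [0.031 0.041] ymin/max [0.08  0.092]
-0.08 96
    y -0.1 30 x [-0.031  0.038] ymin/max [-0.088 -0.081]
    y -0.08 11 x [0.034 0.039] ymin/max [-0.08  -0.065]
    y -0.06 6 x [0.036 0.039] ymin/max [-0.059 -0.049]
    y 0.04 23 x [-0.009  0.039] ymin/max [0.046 0.06 ]
    y 0.06 15 x [0.034 0.043] ymin/max [0.062 0.078]
    y 0.08 11 x [0.034 0.037] ymin/max [0.08  0.087]
```

The body's ±95 mm wide part would sit at z 0.11–0.16, beside the box and overlapping it by about 12 mm if I grip squarely. Instead I'll grip about 20 mm towards the lens with the gripper turned about 24° more, so the body passes the box corner. The pads will then square the handle once it is off the lips. First I'll refine the handle line.

```bash
python3 - <<'E'
from h import *
Z=np.load("w3.npz"); im=Z["im"].astype(int);W=Z["W"]
def pca(p): 
    v=np.linalg.eigh(np.cov(p[:,:2].T))[1][:,1]; v=v*np.sign(v[1]); return p.mean(0).round(4),v.round(3),np.round(np.ptp(p,0),3)
k=(abs(W[...,0]-.668)<.03)&(W[...,1]>-.2)&(W[...,1]<.03)&(W[...,2]>.045)&(W[...,2]<.08)
b=k&(im[...,2]>im[...,0]*1.4)&(W[...,2]>.063)
print("blue",b.sum(),pca(W[b]));print("all",k.sum(),pca(W[k]))
for y in np.arange(-.12,.02,.01):
    q=W[k&(W[...,2]>.06)&(abs(W[...,1]-y)<.005)]
    if len(q)>5: print(round(y,3),len(q),np.round([q[:,0].min(),q[:,0].max(),np.median(q[:,2])],4))
q=(abs(W[...,0]-.668)<.05)&(abs(W[...,1]+.04)<.09)&(W[...,2]>.003)&(W[...,2]<.015);r=cv2.minAreaRect(np.ascontiguousarray(W[q][:,:2].astype(np.float32)));print("base",r)
q=k&(W[...,2]<.062);print("lips",q.sum(),W[q].min(0),W[q].max(0))
# handle from side cam
Z=np.load("side1.npz");im=Z["im"].astype(int);W=Z["W"]
b=(abs(W[...,0]-.668)<.04)&(W[...,1]>-.2)&(W[...,1]<.03)&(W[...,2]>.05)&(W[...,2]<.08)&(im[...,2]>im[...,0]*1.5)
print("side blue",b.sum(),pca(W[b]))
# box corner in w3
W=np.load("w3.npz")["W"]
for y in np.arange(-.08,.06,.02):
    q=W[(abs(W[...,1]-y)<.005)&(W[...,2]>.06)&(W[...,2]<.15)&(W[...,0]>.5)&(W[...,0]<.62)]
    if len(q)>3: print("  face",round(y,2),len(q),np.median(q[:,0]).round(4))
E
```

```text
blue 370 (array([ 0.6686, -0.0399,  0.0685]), array([-0.119,  0.993]), array([0.021, 0.079, 0.005]))
all 1383 (array([ 0.669 , -0.0561,  0.0636]), array([-0.092,  0.996]), array([0.052, 0.135, 0.025]))
-0.12 120 [0.6462 0.697  0.0611]
-0.11 192 [0.6495 0.698  0.0615]
-0.1 123 [0.6578 0.6979 0.063 ]
-0.09 39 [0.6637 0.6852 0.0684]
-0.08 90 [0.6595 0.6864 0.0684]
-0.07 8 [0.6704 0.6789 0.0687]
-0.04 29 [0.6603 0.6746 0.0682]
-0.03 100 [0.6593 0.6743 0.0684]
-0.02 99 [0.6584 0.673  0.0685]
-0.01 106 [0.6573 0.672  0.0683]
-0.0 116 [0.6494 0.6759 0.0684]
0.01 84 [0.6556 0.6754 0.0674]
base ((0.6699506044387817, -0.017391644418239594), (0.06785751134157181, 0.105904221534729), 9.47669792175293)
lips 568 [ 0.64578821 -0.12412523  0.04509564] [0.69796277 0.01101747 0.06195583]
side blue 61 (array([ 0.6682, -0.0504,  0.0674]), array([-0.154,  0.988]), array([0.023, 0.082, 0.013]))
  face 0.0 117 0.5704
  face 0.02 319 0.5655
  face 0.04 342 0.5604
  face 0.06 357 0.5555
```

move_arm(increments=[{"xyz": [-30,-2,0],"roll": 0,"grip": 60},{"xyz": [-30,-2,0],"roll": 0,"grip": 60},{"xyz": [-30,-2,0],"roll": 0,"grip": 60},{"xyz": [-31,-3,0],"roll": 0,"grip": 60},{"xyz": [0,0,0],"roll": -0.11,"grip": 60}])

```text
time_s: 9.05
position: [0.6698, -0.0639, 0.2289]
tcp_rot: [[-0.227, 0.974, 0.001], [0.974, 0.227, -0.003], [-0.004, 0.0, -1.0]]
force: [-0.1, 0.1, 0.5]
opening: 0.566
grasp_force: 0.0
```

move_arm(increments=[{"xyz": [0,0,0],"roll": -0.11,"grip": 60},{"xyz": [0,0,0],"roll": -0.11,"grip": 60},{"xyz": [0,0,0],"roll": -0.11,"grip": 60},{"xyz": [0,0,0],"roll": 0,"grip": 60}])

```text
time_s: 9.38
position: [0.6692, -0.0579, 0.2288]
tcp_rot: [[-0.534, 0.845, -0.0], [0.845, 0.534, 0.0], [0.0, -0.0, -1.0]]
force: [0.7, 0.8, -0.4]
opening: 0.596
grasp_force: 0.0
```

```bash
python3 m.py; python3 - <<'E'
from h import *
st=bot.read_state();R=np.array(st["tcp_rot"]);p=np.array(st["position"])
t=np.array([.6705,-.061,p[2]]);print("needed tool shift mm",1000*R.T@(t-p), "box corner in tool",1000*R.T@(np.array([.587,-.063,p[2]])-p))
im,d=bot.capture("side");W=cloud("side",d)
# body points in tool frame
q=(W.reshape(-1,3)-p)@R; q=q[(abs(q[:,0])<.06)&(abs(q[:,1])<.12)&(q[:,2]<-.07)&(q[:,2]>-.125)]
print("body",np.percentile(q[:,0],[1,99]),np.percentile(q[:,1],[1,99]),len(q))
E
```

```text
{'time_s': np.float64(9.383), 'opening': np.float64(0.596), 'grasp_force': np.float64(0.0), 'moment': array([ 0.017, -0.028, -0.067]), 'force': array([ 0.682,  0.821, -0.397]), 'position': array([ 0.669, -0.058,  0.229])} tooly 32.28038744006523
needed tool shift mm [-3.27632295e+00 -5.43510673e-01 -1.09904838e-03] box corner in tool [ 3.96270386e+01 -7.22062673e+01  2.86838967e-02]
body [-0.03341352  0.0409545 ] [-0.09230029  0.09314841] 1064
```

move_arm(increments=[{"xyz": [-4,0,25],"roll": 0,"grip": 60},{"xyz": [0,0,30],"roll": 0,"grip": 60},{"xyz": [0,0,30],"roll": 0,"grip": 60},{"xyz": [0,0,20],"roll": 0,"grip": 60},{"xyz": [0,0,0],"roll": 0,"grip": 60}])

```text
time_s: 9.85
position: [0.6681, -0.0609, 0.1185]
tcp_rot: [[-0.53, 0.848, -0.01], [0.848, 0.53, 0.003], [0.008, -0.007, -1.0]]
force: [-0.2, -0.3, -0.4]
opening: 0.6
grasp_force: 0.0
```

```bash
python3 - <<'E'
from h import *
st=bot.read_state();R=np.array(st["tcp_rot"]);p=np.array(st["position"])
t=np.array([.6705,-.061,p[2]]);print(p,"needed",1000*R.T@(t-p), "corner",1000*R.T@(np.array([.587,-.063,p[2]])-p))
im,d=bot.capture("wrist");W=wcloud(d,st)
s,ds=bot.capture("side");cv2.imwrite("pics/p4.png",np.hstack([cv2.resize(im[100:400,160:480,::-1],(400,375)),cv2.resize(s[100:240,230:380,::-1],(400,375),interpolation=cv2.INTER_CUBIC)]))
k=(W[...,2]>.064)&(W[...,2]<.075)&(abs(W[...,0]-.669)<.03)&(abs(W[...,1]+.04)<.06)&(im[...,2]>im[...,0]*1.3)
q=W[k];print(len(q),q.mean(0))
for y in np.arange(-.09,.02,.01):
    a=q[abs(q[:,1]-y)<.005]
    if len(a)>5: print(round(y,3),len(a),np.round([a[:,0].min(),a[:,0].max(),a[:,0].mean()],4))
E
```

```text
[ 0.66806353 -0.06093755  0.11851384] needed [-1.34365716  2.03328282 -0.02504549] corner [ 41.19321891 -69.84262969   0.82193439]
2219 [ 0.6685472  -0.04774249  0.06815491]
-0.09 80 [0.6663 0.681  0.6731]
-0.08 259 [0.6646 0.6811 0.6724]
-0.07 271 [0.6636 0.6798 0.6713]
-0.06 270 [0.6619 0.6783 0.6698]
-0.05 287 [0.6609 0.6771 0.6689]
-0.04 295 [0.6596 0.676  0.6676]
-0.03 298 [0.6586 0.6752 0.6664]
-0.02 300 [0.6576 0.6731 0.6652]
-0.01 159 [0.6569 0.6722 0.6647]
```

View pics/p4.png

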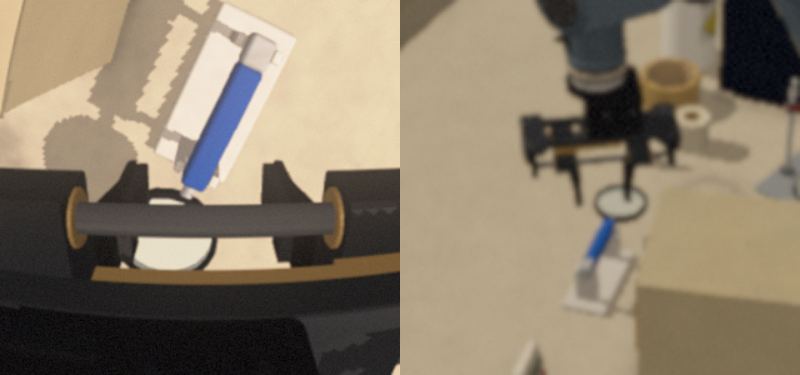

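The left half shows the blue handle with its rest, and the fingers still above the lens end because of perspective. The right half shows the body clear of the box corner. Going down.

move_arm(increments=[{"xyz": [-2,2,8],"roll": 0,"grip": 60},{"xyz": [0,0,10],"roll": 0,"grip": 60},{"xyz": [0,0,10],"roll": 0,"grip": 60},{"xyz": [0,0,0],"roll": 0,"grip": 60}])

```text
time_s: 10.28
position: [0.6735, -0.063, 0.0936]
tcp_rot: [[-0.531, 0.847, -0.003], [0.847, 0.531, 0.001], [0.002, -0.002, -1.0]]
force: [-0.6, -0.5, 0.4]
opening: 0.601
grasp_force: 0.0
```

move_arm(increments=[{"xyz": [0,0,10],"roll": 0,"grip": 60},{"xyz": [0,0,10],"roll": 0,"grip": 60},{"xyz": [0,0,0],"roll": 0,"grip": 60}])

```text
time_s: 10.53
position: [0.6732, -0.063, 0.073]
tcp_rot: [[-0.531, 0.847, -0.004], [0.847, 0.531, 0.001], [0.003, -0.003, -1.0]]
force: [-0.6, -0.0, 0.0]
opening: 0.6
grasp_force: 0.0
```

```bash
python3 m.py; python3 - <<'E'
from h import *
st=bot.read_state();R=np.array(st["tcp_rot"]);p=np.array(st["position"])
t=np.array([.670,-.061,p[2]]);print("needed",1000*R.T@(t-p), "corner",1000*R.T@(np.array([.587,-.063,p[2]])-p))
E
```

```text
{'time_s': np.float64(10.533), 'opening': np.float64(0.6), 'grasp_force': np.float64(0.0), 'moment': array([ 0.006, -0.011,  0.017]), 'force': array([-0.611, -0.005,  0.008]), 'position': array([ 0.673, -0.063,  0.073])} tooly 32.07490459830766
needed [ 3.38601546 -1.60258591  0.01533212] corner [ 45.76572073 -72.99476165   0.3585884 ]
```

move_arm(increments=[{"xyz": [1,-2.5,10],"roll": 0,"grip": 60},{"xyz": [0,0,10],"roll": 0,"grip": 60},{"xyz": [0,0,12],"roll": 0,"grip": 60},{"xyz": [0,0,0],"roll": 0,"grip": 60}])

```text
time_s: 10.87
position: [0.67, -0.0634, 0.0404]
tcp_rot: [[-0.531, 0.847, -0.005], [0.847, 0.531, 0.001], [0.004, -0.004, -1.0]]
force: [0.4, 0.8, -0.8]
opening: 0.602
grasp_force: 0.0
```

move_arm(increments=[{"xyz": [0,0,0],"roll": 0,"grip": 35},{"xyz": [0,0,0],"roll": 0,"grip": 35},{"xyz": [0,0,0],"roll": 0,"grip": 35},{"xyz": [0,0,0],"roll": 0,"grip": 35}])

```text
time_s: 11.2
position: [0.6698, -0.0651, 0.0435]
tcp_rot: [[-0.533, 0.846, -0.006], [0.846, 0.533, -0.002], [0.001, -0.006, -1.0]]
force: [-6.5, -5.6, 1.8]
opening: 0.397
grasp_force: 3.5
```

```bash
python3 m.py; python3 - <<'E'
from h import *
st=bot.read_state();R=np.array(st["tcp_rot"]);p=np.array(st["position"])
e=R.T@(np.array([.670,-.061,p[2]])-p)*1000;print("transverse",e@[.425,-.905,0],"along",e@[-.905,-.425,0],"corner",1000*R.T@(np.array([.587,-.063,p[2]])-p))
E
```

```text
{'time_s': np.float64(11.2), 'opening': np.float64(0.397), 'grasp_force': np.float64(3.537), 'moment': array([-1.047,  1.118, -0.072]), 'force': array([-6.535, -5.619,  1.779]), 'position': array([ 0.67 , -0.065,  0.044])} tooly 32.17610327078542
transverse -0.7216301126602128 along -4.04628676746374 corner [ 45.8624489 -68.9426689   0.4654678]
```

The left finger touched the lens-side saddle because I was 4 mm too far along. I'll open, shift 5 mm back towards the tail and close again.

move_arm(increments=[{"xyz": [0,0,0],"roll": 0,"grip": 55},{"xyz": [0,0,0],"roll": 0,"grip": 55},{"xyz": [4,2.5,0],"roll": 0,"grip": 55},{"xyz": [0,0,0],"roll": 0,"grip": 55},{"xyz": [0,0,0],"roll": 0,"grip": 55}])

```text
time_s: 11.62
position: [0.6728, -0.0586, 0.044]
tcp_rot: [[-0.532, 0.847, 0.002], [0.847, 0.532, -0.0], [-0.001, 0.001, -1.0]]
force: [-0.6, -0.2, 0.3]
opening: 0.545
grasp_force: 0.0
```

```bash
cat >m2.py <<'E'
from h import *
st=bot.read_state();R=np.array(st["tcp_rot"]);p=np.array(st["position"])
e=R.T@(np.array([.670,-.061,p[2]])-p)*1000;print("transverse",e@[.425,-.905,0],"along",e@[-.905,-.425,0],"corner",1000*R.T@(np.array([.587,-.063,p[2]])-p))
E
python3 m.py; python3 m2.py
```

```text
{'time_s': np.float64(11.617), 'opening': np.float64(0.545), 'grasp_force': np.float64(0.0), 'moment': array([ 0.058, -0.036,  0.001]), 'force': array([-0.571, -0.158,  0.291]), 'position': array([ 0.673, -0.059,  0.044])} tooly 32.12481879936623
transverse 3.102131003467125 along 2.0872604363189806 corner [ 41.87189742 -75.05129062  -0.1286071 ]
```

move_arm(increments=[{"xyz": [0,-3,3],"roll": 0,"grip": 35},{"xyz": [0,0,0],"roll": 0,"grip": 35},{"xyz": [0,0,0],"roll": 0,"grip": 30},{"xyz": [0,0,0],"roll": 0,"grip": 30},{"xyz": [0,0,0],"roll": 0,"grip": 30}])

```text
time_s: 12.03
position: [0.6697, -0.0607, 0.0405]
tcp_rot: [[-0.531, 0.847, 0.0], [0.847, 0.531, 0.0], [0.0, 0.0, -1.0]]
force: [0.7, 1.3, -0.2]
opening: 0.323
grasp_force: 0.7
```

```bash
python3 m.py; python3 m2.py
```

```text
{'time_s': np.float64(12.033), 'opening': np.float64(0.323), 'grasp_force': np.float64(0.668), 'moment': array([ 0.109, -0.154, -0.037]), 'force': array([ 0.651,  1.283, -0.194]), 'position': array([ 0.67 , -0.061,  0.04 ])} tooly 32.07128647190162
transverse -0.2516040567763765 along 0.3264467114316234 corner [ 4.19735588e+01 -7.13061668e+01 -1.47695293e-02]
```

move_arm(increments=[{"xyz": [0,0,0],"roll": 0,"grip": 24},{"xyz": [0,0,0],"roll": 0,"grip": 20},{"xyz": [0,0,0],"roll": 0,"grip": 20}])

```text
time_s: 12.28
position: [0.6718, -0.0599, 0.041]
tcp_rot: [[-0.529, 0.848, 0.005], [0.848, 0.529, 0.001], [-0.001, 0.005, -1.0]]
force: [4.7, 4.0, -1.1]
opening: 0.27
grasp_force: 24.7
```

```bash
python3 m.py; python3 m2.py
```

```text
{'time_s': np.float64(12.283), 'opening': np.float64(0.27), 'grasp_force': np.float64(24.719), 'moment': array([ 0.551, -0.73 , -0.342]), 'force': array([ 4.693,  4.005, -1.053]), 'position': array([ 0.672, -0.06 ,  0.041])} tooly 31.958975625698898
transverse 1.9205246697006721 along 0.9248377209618998 corner [ 42.21472046 -73.60908285  -0.42654614]
```

Gripped skew at 23.5 mm, as expected (16 mm across at 25°). Now closing fully and lifting straight up.

move_arm(increments=[{"xyz": [0,0,0],"roll": 0,"grip": 0},{"xyz": [0,0,0],"roll": 0,"grip": 0},{"xyz": [0,0,-4],"roll": 0,"grip": 0},{"xyz": [0,0,-4],"roll": 0,"grip": 0}])

```text
time_s: 12.62
position: [0.6721, -0.0601, 0.0483]
tcp_rot: [[-0.529, 0.849, 0.006], [0.849, 0.529, 0.001], [-0.002, 0.005, -1.0]]
force: [6.5, 3.5, -6.6]
opening: 0.268
grasp_force: 28.2
```

```bash
python3 m.py
```

```text
{'time_s': np.float64(12.617), 'opening': np.float64(0.268), 'grasp_force': np.float64(28.187), 'moment': array([ 0.344, -1.068, -0.477]), 'force': array([ 6.491,  3.508, -6.623]), 'position': array([ 0.672, -0.06 ,  0.048])} tooly 31.93272009238216
```

move_arm(increments=[{"xyz": [0,0,-5],"roll": 0,"grip": 0},{"xyz": [0,0,-6],"roll": 0,"grip": 0},{"xyz": [0,0,-8],"roll": 0,"grip": 0},{"xyz": [0,0,-8],"roll": 0,"grip": 0},{"xyz": [0,0,0],"roll": 0,"grip": 0}])

```text
time_s: 13.03
position: [0.67, -0.0611, 0.0773]
tcp_rot: [[-0.531, 0.847, 0.002], [0.847, 0.531, -0.001], [-0.002, 0.001, -1.0]]
force: [0.2, 0.5, -0.6]
opening: 0.179
grasp_force: 29.9
```

```bash
python3 m.py
```

```text
{'time_s': np.float64(13.033), 'opening': np.float64(0.179), 'grasp_force': np.float64(29.944), 'moment': array([ 0.032, -0.047, -0.036]), 'force': array([ 0.193,  0.507, -0.58 ]), 'position': array([ 0.67 , -0.061,  0.077])} tooly 32.10574327211203
```

The opening is 15.6 mm, so the pads are now square on the 16 mm handle. I'll raise it and look.

move_arm(increments=[{"xyz": [0,0,-20],"roll": 0,"grip": 0},{"xyz": [0,0,-25],"roll": 0,"grip": 0},{"xyz": [0,0,-30],"roll": 0,"grip": 0},{"xyz": [0,0,-30],"roll": 0,"grip": 0},{"xyz": [0,0,-20],"roll": 0,"grip": 0}])

```text
time_s: 13.45
position: [0.67, -0.0611, 0.2034]
tcp_rot: [[-0.531, 0.847, 0.002], [0.847, 0.531, -0.001], [-0.002, 0.001, -1.0]]
force: [0.4, 0.3, -1.1]
opening: 0.182
grasp_force: 29.9
```

move_arm(increments=[{"xyz": [0,0,-10],"roll": 0,"grip": 0},{"xyz": [0,0,0],"roll": 0,"grip": 0},{"xyz": [0,0,0],"roll": 0,"grip": 0}])

```text
time_s: 13.7
position: [0.6689, -0.0607, 0.21]
tcp_rot: [[-0.531, 0.847, -0.001], [0.847, 0.531, 0.0], [0.001, -0.001, -1.0]]
force: [-0.1, 0.9, -1.5]
opening: 0.185
grasp_force: 29.9
```

```bash
python3 m.py; cat > look.py <<'E'
import sys
from h import *
n=sys.argv[1]
st=bot.read_state();R=np.array(st["tcp_rot"]);p=np.array(st["position"])
out=[]
for c in ("side","scene","wrist"):
    im,d=bot.capture(c);W=cloud(c,d) if c!="wrist" else wcloud(d,st); i=im.astype(int)
    T=(W-p)@R
    b=(d>0)&(abs(T[...,0])<.2)&(abs(T[...,1])<.05)&(T[...,2]>-.05)&(T[...,2]<.01)
    blue=b&(i[...,2]>i[...,0]*1.4)&(i[...,2]>60)
    lens=b&(T[...,0]<-.03)
    np.savez(f"l_{c}.npz",im=im,d=d,T=T,W=W)
    for nm,k in(("blue",blue),("lens",lens)):
        q=T[k]
        if len(q)>10: print(c,nm,len(q),"mean",np.round(q.mean(0)*1000,1),"min",np.round(np.percentile(q,2,0)*1000,1),"max",np.round(np.percentile(q,98,0)*1000,1),"z slope/x deg",np.degrees(np.polyfit(q[:,0],q[:,2],1)[0]).round(1))
    out.append(im)
m=np.argwhere(lens)
cv2.imwrite(f"pics/{n}.png",np.hstack([cv2.resize(out[0][80:280,200:450,::-1],(500,400)),cv2.resize(out[2][:,160:480,::-1],(300,400))]))
E
python3 look.py l1
```

```text
{'time_s': np.float64(13.7), 'opening': np.float64(0.185), 'grasp_force': np.float64(29.944), 'moment': array([ 0.013, -0.022, -0.011]), 'force': array([-0.056,  0.858, -1.517]), 'position': array([ 0.669, -0.061,  0.21 ])} tooly 32.08363967090335
side blue 87 mean [  7.3  -0.4 -22.8] min [-44.8  -9.4 -44.2] max [ 46.7   9.2 -10.8] z slope/x deg 0.5
side lens 42 mean [-62.5  -4.5 -19.5] min [-85.9 -16.4 -23.9] max [-41.7   7.5 -12.2] z slope/x deg 5.1
wrist blue 3601 mean [ 17.8  -1.2 -21.8] min [-27.1  -8.3 -25.3] max [ 49.    6.  -19.1] z slope/x deg 3.8
wrist lens 54 mean [-36.4  -1.  -17.5] min [-41.9  -7.  -20.4] max [-33.7   6.2 -11.3] z slope/x deg -61.3
```

View pics/l1.png

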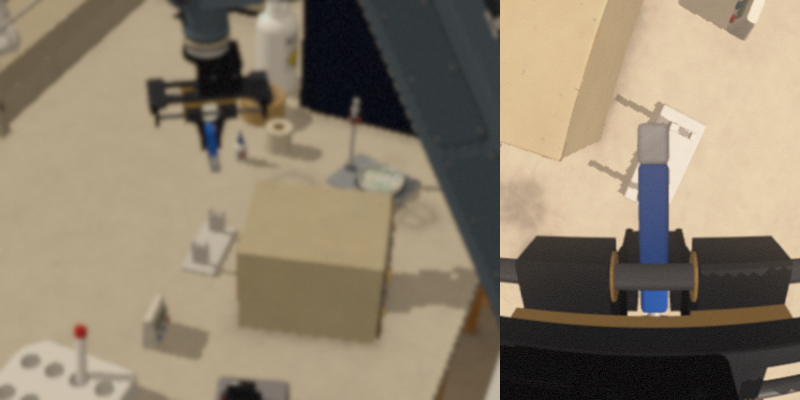

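The loupe is square in the gripper and the film roll, dropper and timer stand untouched. The wrist depth hints at a few degrees of pitch, so I'll measure that and the offset along the handle.

```bash
cat > pitch.py <<'E'
from h import *
Z=np.load("l_wrist.npz");T=Z["T"]*1000;i=Z["im"].astype(int);d=Z["d"]
top=(d>0)&(abs(T[...,1]+1)<6)&(T[...,0]>12)&(T[...,0]<90)&(T[...,2]>-45)&(T[...,2]<0)
for x in range(12,90,6):
    q=T[top&(abs(T[...,0]-x)<3)]
    if len(q)>5: print(x,len(q),np.median(q[:,2]).round(1),np.median(q[:,1]).round(1))
q=T[top]
# robust plane fit
for _ in range(6):
    A=np.c_[q[:,0],q[:,1],np.ones(len(q))];c=np.linalg.lstsq(A,q[:,2],rcond=None)[0];r=q[:,2]-A@c;q=q[abs(r)<max(1.2,1.5*r.std())]
print("pitch deg",np.degrees(c[0]),"roll deg",np.degrees(c[1]),"z at 0",c[2],"x range",np.percentile(q[:,0],[1,99]))
E
python3 pitch.py
python3 - <<'E'
from h import *
# lens from scene/side
for c in("side","scene"):
    Z=np.load(f"l_{c}.npz");T=Z["T"]*1000;k=(Z["d"]>0)&(abs(T[...,0]+75)<45)&(abs(T[...,1])<45)&(T[...,2]>-35)&(T[...,2]<0)
    q=T[k];print(c,len(q))
    if len(q): print(np.round(q.mean(0),1),np.percentile(q,[5,95],axis=0).round(1).tolist())
# reference: same fit for the handle as it lay on the rest, from w0
Z=np.load("w0.npz");W=Z["W"]*1000;i=Z["im"].astype(int)
k=(W[...,2]>63)&(W[...,2]<75)&(abs(W[...,0]-668)<20)&(W[...,1]>-85)&(W[...,1]<-8)&(i[...,2]>i[...,0]*1.4)
q=W[k];c=np.linalg.lstsq(np.c_[q[:,0],q[:,1],np.ones(len(q))],q[:,2],rcond=None)[0];print("ref on rest: slope along y deg",np.degrees(c[1]))
E
```

```text
12 139 -22.4 -1.5
18 290 -22.0 -1.0
24 298 -21.6 -1.0
30 297 -21.2 -1.0
36 311 -20.8 -1.0
42 316 -20.4 -1.0
48 322 -19.8 -1.0
54 305 -19.4 -1.0
60 331 -19.2 -1.0
66 329 -18.7 -1.0
72 49 -17.4 -1.0
pitch deg 4.087303284153858 roll deg 0.9078736778965102 z at 0 -23.311974164762518 x range [12.68978117 68.74380799]
side 42
[-62.5  -4.5 -19.5] [[-85.1, -15.1, -23.2], [-43.9, 4.3, -14.3]]
scene 0
ref on rest: slope along y deg 0.10738923044477369
```

The pitch is real: 4.1° with the tail down, against 0.1° as it lay on the rest. I'll level it by lowering the tail gently onto the box's flat top (z≈0.171), with the fingers in front of the box's near edge. That lies on the way to the dish.

move_arm(increments=[{"xyz": [7,-26,0],"roll": 0,"grip": 0},{"xyz": [7,-26,0],"roll": 0,"grip": 0},{"xyz": [7,-26,0],"roll": 0,"grip": 0},{"xyz": [7,-26,0],"roll": 0,"grip": 0},{"xyz": [7,-26,0],"roll": 0,"grip": 0}])

```text
time_s: 14.27
position: [0.5388, -0.1, 0.2089]
tcp_rot: [[-0.532, 0.847, -0.003], [0.847, 0.532, 0.001], [0.003, -0.002, -1.0]]
force: [-1.0, -1.2, -1.1]
opening: 0.182
grasp_force: 29.9
```

move_arm(increments=[{"xyz": [7,-26,0],"roll": 0,"grip": 0},{"xyz": [0,0,0],"roll": 0,"grip": 0},{"xyz": [0,0,0],"roll": 0,"grip": 0}])

```text
time_s: 14.52
position: [0.5134, -0.108, 0.2095]
tcp_rot: [[-0.53, 0.848, -0.003], [0.848, 0.53, 0.001], [0.003, -0.002, -1.0]]
force: [0.4, -0.2, -0.4]
opening: 0.18
grasp_force: 29.9
```

```bash
python3 m.py; python3 - <<'E'
from h import *
st=bot.read_state();R=np.array(st["tcp_rot"]);p=np.array(st["position"])
im,d=bot.capture("wrist");W=wcloud(d,st);T=(W-p)@R;np.savez("l_wrist.npz",im=im,d=d,T=T,W=W)
k=(W[...,2]>.16)&(W[...,2]<.185)&(T[...,0]>.02)&(abs(T[...,1])<.12)&(W[...,1]>-.14)
q=W[k];print(len(q),"top z",np.percentile(q[:,2],[10,50,90]))
for y in(-.06,-.04,-.02,.02,.04,.06):
    a=T[k&(abs(T[...,1]-y)<.004)]
    if len(a)>5: print("edge tool y",y,"min tool x",np.percentile(a[:,0],1).round(4))
E
python3 pitch.py|tail -1
```

```text
{'time_s': np.float64(14.517), 'opening': np.float64(0.18), 'grasp_force': np.float64(29.944), 'moment': array([-0.003, -0.141,  0.015]), 'force': array([ 0.394, -0.17 , -0.37 ]), 'position': array([ 0.513, -0.108,  0.209])} tooly 31.98868328790153
52704 top z [0.16991287 0.17085625 0.17177156]
edge tool y -0.06 min tool x 0.0499
edge tool y -0.04 min tool x 0.0433
edge tool y -0.02 min tool x 0.0372
edge tool y 0.02 min tool x 0.0247
edge tool y 0.04 min tool x 0.0216
edge tool y 0.06 min tool x 0.0216
pitch deg 4.041095467722105 roll deg 1.2914382170058443 z at 0 -23.329688891017764 x range [12.65606149 68.74617077]
```

move_arm(increments=[{"xyz": [0,0,12],"roll": 0,"grip": 0},{"xyz": [0,0,12],"roll": 0,"grip": 0},{"xyz": [0,0,9],"roll": 0,"grip": 0},{"xyz": [0,0,3],"roll": 0,"grip": 0},{"xyz": [0,0,0],"roll": 0,"grip": 0}])

```text
time_s: 14.98
position: [0.5151, -0.1076, 0.1733]
tcp_rot: [[-0.532, 0.847, -0.002], [0.847, 0.532, 0.001], [0.002, -0.001, -1.0]]
force: [0.1, 0.4, -1.3]
opening: 0.177
grasp_force: 29.9
```

```bash
python3 m.py
```

```text
{'time_s': np.float64(14.983), 'opening': np.float64(0.177), 'grasp_force': np.float64(29.944), 'moment': array([-0.038, -0.077,  0.038]), 'force': array([ 0.093,  0.369, -1.304]), 'position': array([ 0.515, -0.108,  0.173])} tooly 32.11811400655615
```

move_arm(increments=[{"xyz": [0,0,2],"roll": 0,"grip": 0},{"xyz": [0,0,2],"roll": 0,"grip": 0},{"xyz": [0,0,0],"roll": 0,"grip": 0}])

```text
time_s: 15.23
position: [0.5159, -0.1084, 0.1712]
tcp_rot: [[-0.531, 0.847, 0.002], [0.847, 0.531, -0.001], [-0.002, 0.001, -1.0]]
force: [0.4, -0.2, 1.7]
opening: 0.183
grasp_force: 30.0
```

```bash
python3 m.py;cat > wp.py <<'E'
from h import *
st=bot.read_state();R=np.array(st["tcp_rot"]);p=np.array(st["position"])
im,d=bot.capture("wrist");W=wcloud(d,st);T=(W-p)@R;np.savez("l_wrist.npz",im=im,d=d,T=T,W=W)
E
python3 wp.py; python3 pitch.py|tail -1
```

```text
{'time_s': np.float64(15.233), 'opening': np.float64(0.183), 'grasp_force': np.float64(29.994), 'moment': array([0.051, 0.054, 0.04 ]), 'force': array([ 0.448, -0.175,  1.699]), 'position': array([ 0.516, -0.108,  0.171])} tooly 32.09568172664906
pitch deg 3.1727948352782844 roll deg 0.5706508741849606 z at 0 -23.377533056277993 x range [12.67478521 68.74463367]
```

Contact shows (Fz +3 N) and the pitch is already down to 3.2°. I'll lower a little more.

move_arm(increments=[{"xyz": [0,0,2],"roll": 0,"grip": 0},{"xyz": [0,0,1.5],"roll": 0,"grip": 0},{"xyz": [0,0,0],"roll": 0,"grip": 0}])

```text
time_s: 15.53
position: [0.5161, -0.1089, 0.1676]
tcp_rot: [[-0.531, 0.847, 0.003], [0.847, 0.531, -0.002], [-0.003, 0.001, -1.0]]
force: [0.4, -3.1, 4.8]
opening: 0.179
grasp_force: 30.0
```

```bash
python3 m.py;python3 wp.py; python3 pitch.py|tail -1
```

```text
{'time_s': np.float64(15.533), 'opening': np.float64(0.179), 'grasp_force': np.float64(30.0), 'moment': array([-0.189, -0.02 ,  0.03 ]), 'force': array([ 0.421, -3.051,  4.805]), 'position': array([ 0.516, -0.109,  0.168])} tooly 32.08647746508714
pitch deg 0.7179702275565245 roll deg 0.1737180565321802 z at 0 -23.75218200342334 x range [12.67148435 59.81220594]
```

move_arm(increments=[{"xyz": [0,0,1],"roll": 0,"grip": 0},{"xyz": [0,0,0],"roll": 0,"grip": 0},{"xyz": [0,0,-10],"roll": 0,"grip": 0},{"xyz": [0,0,-20],"roll": 0,"grip": 0},{"xyz": [0,0,-15],"roll": 0,"grip": 0}])

```text
time_s: 16.0
position: [0.5139, -0.1071, 0.2111]
tcp_rot: [[-0.531, 0.847, -0.003], [0.847, 0.531, 0.002], [0.003, -0.001, -1.0]]
force: [-0.4, -0.3, -1.1]
opening: 0.178
grasp_force: 30.0
```

move_arm(increments=[{"xyz": [0,0,0],"roll": 0,"grip": 0},{"xyz": [0,0,0],"roll": 0,"grip": 0},{"xyz": [0,0,0],"roll": 0,"grip": 0}])

```text
time_s: 16.25
position: [0.514, -0.1073, 0.2101]
tcp_rot: [[-0.531, 0.847, -0.002], [0.847, 0.531, 0.001], [0.002, -0.001, -1.0]]
force: [-0.0, -0.4, -2.1]
opening: 0.181
grasp_force: 30.0
```

```bash
python3 m.py;python3 wp.py; python3 pitch.py
```

```text
{'time_s': np.float64(16.25), 'opening': np.float64(0.181), 'grasp_force': np.float64(30.0), 'moment': array([0.026, 0.009, 0.049]), 'force': array([-0.044, -0.362, -2.077]), 'position': array([ 0.514, -0.107,  0.21 ])} tooly 32.086254865147815
12 131 -23.5 -1.0
18 290 -23.6 -1.0
24 291 -23.6 -1.0
30 301 -23.7 -1.0
36 306 -23.7 -1.0
42 328 -23.8 -1.0
48 342 -23.4 -1.0
54 348 -23.7 -1.0
60 349 -23.9 -1.0
66 377 -23.7 -1.0
72 51 -20.8 -1.0
pitch deg -0.21739964602124418 roll deg 0.791573059157185 z at 0 -23.504140561394554 x range [12.69298379 68.46867515]
```

Pitch is now about 0°. The handle's middle is at tool x≈+19, so the lens centre sits at tool (−76, −0.5, −13.5) mm. Next I'll fit the dish, the post and the mark from the first scene and side pictures.

```bash
cat > dish.py <<'E'
from h import *
from scipy.optimize import least_squares
import sys
for n in sys.argv[1:]:
    Z=np.load(n);im=Z["im"].astype(int);W=Z["W"]
    reg=(np.hypot(W[...,0]-.455,W[...,1]+.33)<.06)
    hsv=cv2.cvtColor(Z["im"],cv2.COLOR_RGB2HSV)
    k=reg&(W[...,2]>.014)&(W[...,2]<.024)
    r=reg&(W[...,2]>.0235)&(W[...,2]<.032)
    for nm,kk in(("memb",k),("rim",r)):
        p=W[kk]
        if len(p)<8: print(n,nm,len(p));continue
        (c,rad)=cv2.minEnclosingCircle(np.ascontiguousarray(p[:,:2].astype(np.float32)))
        f=least_squares(lambda v:np.hypot(p[:,0]-v[0],p[:,1]-v[1])-v[2],[.455,-.33,.043],loss="soft_l1",f_scale=.002).x
        print(n,nm,len(p),"mean",p.mean(0).round(4),"encl",np.round(c,4),round(rad,4),"fit",f.round(4))
    br=reg&(W[...,2]>.012)&(W[...,2]<.026)&(im.min(2)>115)
    p=W[br]; print("white",len(p),p.mean(0).round(4),cv2.minEnclosingCircle(np.ascontiguousarray(p[:,:2].astype(np.float32))))
    po=(np.hypot(W[...,0]-.519,W[...,1]+.347)<.015)&(W[...,2]>.03)&(W[...,2]<.18)
    q=W[po]; 
    for lo in np.arange(.03,.18,.01):
        a=q[(q[:,2]>=lo)&(q[:,2]<lo+.01)]
        if len(a): print("  post",lo.round(2),len(a),a.mean(0).round(4))
    rd=po&(im[...,0]>im[...,1]*1.6)&(im[...,0]>im[...,2]*1.4); q=W[rd]; print("red",rd.sum(),np.round(q.mean(0),4),np.sort(q[:,2]).round(4))
E
python3 dish.py scene1.npz side1.npz
```

```text
scene1.npz memb 469 mean [ 0.4526 -0.3284  0.0195] encl [ 0.4575 -0.3275] 0.0579 fit [ 0.4524 -0.3284  0.0317]
scene1.npz rim 126 mean [ 0.4499 -0.3287  0.026 ] encl [ 0.4499 -0.328 ] 0.0454 fit [ 0.4512 -0.328   0.0401]
white 501 [ 0.4533 -0.3295  0.0198] ((0.45503246784210205, -0.32976722717285156), 0.059575289487838745)
  post 0.03 8 [ 0.5189 -0.3475  0.0342]
  post 0.04 5 [ 0.5163 -0.347   0.0465]
  post 0.05 6 [ 0.5177 -0.3456  0.0564]
  post 0.06 5 [ 0.5173 -0.3471  0.0651]
  post 0.07 6 [ 0.5182 -0.347   0.0737]
  post 0.08 6 [ 0.5163 -0.3461  0.086 ]
  post 0.09 7 [ 0.5172 -0.3461  0.0955]
  post 0.1 6 [ 0.5182 -0.3474  0.1053]
  post 0.11 3 [ 0.5162 -0.3465  0.1143]
  post 0.12 30 [ 0.5175 -0.3459  0.1265]
  post 0.13 7 [ 0.5171 -0.3488  0.1365]
  post 0.14 5 [ 0.518  -0.3465  0.1469]
  post 0.15 6 [ 0.5161 -0.3463  0.1557]
  post 0.16 7 [ 0.5178 -0.3465  0.1644]
red 10 [ 0.513  -0.3444  0.1243] [0.1183 0.1203 0.1207 0.1212 0.1249 0.1258 0.1266 0.1274 0.129  0.1293]
side1.npz memb 246 mean [ 0.4521 -0.3295  0.0197] encl [ 0.4552 -0.3395] 0.0568 fit [ 0.4514 -0.3312  0.0312]
side1.npz rim 68 mean [ 0.4528 -0.3264  0.0256] encl [ 0.4548 -0.3251] 0.0474 fit [ 0.4519 -0.3255  0.041 ]
white 258 [ 0.4526 -0.3306  0.0202] ((0.46135085821151733, -0.3274308443069458), 0.05199118331074715)
  post 0.03 4 [ 0.5196 -0.3417  0.034 ]
  post 0.04 7 [ 0.5191 -0.3452  0.044 ]
  post 0.05 5 [ 0.5173 -0.3436  0.0566]
  post 0.06 3 [ 0.5189 -0.3454  0.0649]
  post 0.07 4 [ 0.518  -0.3426  0.0746]
  post 0.08 5 [ 0.5184 -0.343   0.0843]
  post 0.09 5 [ 0.5182 -0.3446  0.0951]
  post 0.1 5 [ 0.5189 -0.3445  0.104 ]
  post 0.11 4 [ 0.517  -0.3421  0.1159]
  post 0.12 17 [ 0.5178 -0.3419  0.1259]
  post 0.13 6 [ 0.5186 -0.3405  0.1362]
  post 0.14 7 [ 0.5195 -0.3469  0.1441]
  post 0.15 5 [ 0.5179 -0.3435  0.1558]
  post 0.16 4 [ 0.5185 -0.3472  0.1624]
red 5 [ 0.5121 -0.3445  0.1263] [0.1223 0.1251 0.126  0.129  0.1292]
```

```bash
cat > red.py <<'E'
from h import *
ax=np.array([.519,-.347])
for n in ("scene","side"):
    for tag in ("1",):
        im=np.load(n+tag+".npz")["im"].astype(float)
        m=bot.camera_model(n);K=np.array(m["intrinsics"]);R=cv2.Rodrigues(np.array(m["rvec"]))[0];C=toW(n,[0,0,0])
        def proj(X): x=R@(np.array(X)-C);x=K@x;return x[:2]/x[2]
        c=proj([*ax,.125]).round().astype(int)
        win=[(u,v) for v in range(c[1]-14,c[1]+15) for u in range(c[0]-8,c[0]+9)]
        z=[];w=[];
        for u,v in win:
            r=im[v,u];s=r[0]-(r[1]+r[2])/2
            if s<25: continue
            d=R.T@np.linalg.inv(K)@[u,v,1];a=d[:2]@d[:2];b=(C[:2]-ax)@d[:2];cc=(C[:2]-ax)@(C[:2]-ax)-.009**2
            disc=b*b-a*cc
            t=(-b-np.sqrt(disc))/a if disc>0 else -b/a
            X=C+t*d
            if disc<-1e-3*0-.0004: continue
            z.append(X[2]);w.append(s);print(n,u,v,int(s),X.round(4)) if s>60 else 0
        z=np.array(z);w=np.array(w);print(n,c,"weighted z",(z*w).sum()/w.sum(),len(z),z.min(),z.max(), "mm/px",1000*np.linalg.norm(C-[*ax,.125])/K[0,0])
        for v in range(c[1]-10,c[1]+11): print(v,[tuple(int(q) for q in im[v,u]) for u in range(c[0]-2,c[0]+3)])
E
python3 red.py
```

```text
scene 433 151 65 [ 0.5158 -0.3386  0.1262]
scene 437 151 65 [ 0.5105 -0.3498  0.1252]
scene 434 152 62 [ 0.5127 -0.3406  0.1236]
scene 435 152 69 [ 0.511  -0.3429  0.124 ]
scene 436 152 69 [ 0.51   -0.3462  0.1231]
scene [434 150] weighted z 0.11955804638564152 362 0.055088265165204264 0.1917585947870546 mm/px 3.1133165586437244
140 [(187, 169, 144), (203, 183, 156), (206, 185, 158), (205, 184, 158), (197, 181, 163)]
141 [(208, 187, 160), (207, 186, 160), (206, 185, 158), (206, 184, 159), (156, 145, 135)]
142 [(208, 187, 159), (208, 187, 160), (206, 185, 158), (200, 181, 158), (125, 117, 111)]
143 [(207, 186, 160), (207, 187, 159), (205, 185, 159), (185, 169, 150), (124, 117, 111)]
144 [(209, 188, 161), (207, 187, 159), (205, 183, 157), (167, 154, 140), (121, 115, 109)]
145 [(209, 188, 161), (209, 188, 161), (208, 187, 160), (143, 134, 124), (118, 113, 109)]
146 [(212, 191, 163), (212, 191, 163), (185, 168, 146), (124, 116, 110), (117, 111, 108)]
147 [(213, 192, 164), (157, 142, 121), (117, 107, 97), (115, 109, 105), (116, 111, 107)]
148 [(187, 146, 125), (86, 70, 63), (76, 73, 71), 
[... 2187 characters left out ...]
17, 99), (113, 99, 86), (113, 95, 83), (121, 103, 86), (122, 106, 88)]
143 [(148, 135, 115), (130, 119, 104), (128, 116, 101), (142, 128, 107), (150, 136, 112)]
144 [(154, 141, 121), (138, 127, 112), (136, 125, 109), (151, 137, 115), (161, 146, 120)]
145 [(157, 143, 123), (138, 127, 112), (140, 127, 111), (157, 144, 120), (166, 151, 124)]
146 [(156, 143, 124), (140, 129, 114), (145, 133, 114), (164, 149, 124), (172, 156, 129)]
147 [(156, 143, 125), (142, 130, 115), (151, 138, 118), (168, 152, 127), (177, 161, 133)]
148 [(154, 142, 122), (142, 132, 115), (154, 141, 119), (172, 156, 130), (179, 164, 136)]
149 [(152, 140, 120), (140, 129, 113), (156, 143, 121), (174, 159, 132), (180, 164, 136)]
```

The scene camera gives a mark height of about 0.1245 and the side camera about 0.126, both at 3 mm/px. I'll turn the tool once so the wrist camera sees the collar from the side and refines it.

move_arm(increments=[{"xyz": [0,0,0],"roll": -0.1,"grip": 0},{"xyz": [0,0,0],"roll": -0.12,"grip": 0},{"xyz": [0,0,0],"roll": -0.12,"grip": 0},{"xyz": [0,0,0],"roll": -0.12,"grip": 0},{"xyz": [0,0,0],"roll": -0.12,"grip": 0}])

```text
time_s: 16.72
position: [0.5142, -0.1075, 0.2096]
tcp_rot: [[-0.911, 0.412, -0.003], [0.412, 0.911, 0.001], [0.003, 0.0, -1.0]]
force: [0.2, 0.9, -1.4]
opening: 0.182
grasp_force: 30.0
```

move_arm(increments=[{"xyz": [0,0,0],"roll": -0.12,"grip": 0},{"xyz": [0,0,0],"roll": -0.12,"grip": 0},{"xyz": [0,0,0],"roll": -0.1,"grip": 0},{"xyz": [0,0,0],"roll": -0.08,"grip": 0},{"xyz": [0,0,0],"roll": 0,"grip": 0}])

```text
time_s: 17.13
position: [0.5143, -0.1076, 0.2097]
tcp_rot: [[-1.0, 0.01, -0.003], [0.01, 1.0, 0.001], [0.003, 0.001, -1.0]]
force: [-0.7, -0.3, -1.3]
opening: 0.184
grasp_force: 30.0
```

```bash
python3 m.py; python3 wp.py; python3 dish.py l_wrist.npz; python3 pitch.py | tail -1; python3 - <<'E'
from h import *
Z=np.load("l_wrist.npz");W=Z["W"];im=Z["im"]
k=(np.hypot(W[...,0]-.519,W[...,1]+.347)<.02)&(W[...,2]>.03)
a=np.argwhere(k);print(a.min(0),a.max(0))
v,u=(a.min(0)+a.max(0))//2
v0=max(v-50,0);u0=max(u-60,0)
cv2.imwrite("pics/post.png",cv2.resize(im[v0:v0+100,u0:u0+130,::-1],None,fx=6,fy=6,interpolation=cv2.INTER_NEAREST));print(u0,v0)
E
```

```text
{'time_s': np.float64(17.133), 'opening': np.float64(0.184), 'grasp_force': np.float64(29.998), 'moment': array([ 0.114, -0.031, -0.007]), 'force': array([-0.741, -0.309, -1.276]), 'position': array([ 0.514, -0.108,  0.21 ])} tooly 89.45028486415356
l_wrist.npz memb 2819 mean [ 0.4508 -0.3281  0.0206] encl [ 0.459  -0.3332] 0.0554 fit [ 0.4507 -0.3292  0.0299]
l_wrist.npz rim 453 mean [ 0.4495 -0.3286  0.0267] encl [ 0.4501 -0.3296] 0.0437 fit [ 0.4502 -0.3289  0.0417]
white 2832 [ 0.4509 -0.3291  0.0208] ((0.45603638887405396, -0.3298231363296509), 0.05870402604341507)
  post 0.03 25 [ 0.5165 -0.3456  0.0352]
  post 0.04 28 [ 0.5166 -0.3456  0.0449]
  post 0.05 35 [ 0.5165 -0.3457  0.0543]
  post 0.06 32 [ 0.517  -0.3459  0.0646]
  post 0.07 34 [ 0.5167 -0.3456  0.0749]
  post 0.08 33 [ 0.5167 -0.346   0.0843]
  post 0.09 39 [ 0.5165 -0.3459  0.0944]
  post 0.1 40 [ 0.5165 -0.3455  0.1045]
  post 0.11 27 [ 0.5158 -0.3441  0.1142]
  post 0.12 174 [ 0.5162 -0.3416  0.1268]
  post 0.13 100 [ 0.5169 -0.3463  0.1329]
  post 0.14 50 [ 0.5169 -0.3458  0.1448]
  post 0.15 63 [ 0.5165 -0.3455  0.155 ]
  post 0.16 60 [ 0.5173 -0.3469  0.1639]
red 73 [ 0.5151 -0.3412  0.1259] [0.1198 0.1212 0.1214 0.1215 0.1218 0.1221 0.1224 0.1225 0.1227 0.1227
 0.1228 0.1233 0.1235 0.1238 0.124  0.124  0.1241 0.1241 0.1242 0.1243
 0.1246 0.1246 0.1248 0.1251 0.1253 0.1255 0.1256 0.1256 0.1258 0.1259
 0.126  0.1261 0.1261 0.1262 0.1262 0.1264 0.1264 0.1264 0.1265 0.1266
 0.1266 0.1267 0.1268 0.1268 0.1269 0.127  0.1271 0.1271 0.1272 0.1272
 0.1273 0.1274 0.1274 0.1275 0.1276 0.1277 0.1277 0.1279 0.128  0.128
 0.1281 0.1281 0.1282 0.1282 0.1283 0.1284 0.1288 0.1289 0.129  0.129
 0.1295 0.1298 0.1303]
pitch deg -0.314434916533831 roll deg 0.18654626297443877 z at 0 -23.42879783988606 x range [12.62867468 69.4799756 ]
[184  66] [224 140]
43 154
```

The collar's red band centres at z≈0.126. The dish is at (0.4505, −0.329) and the post axis at (0.517, −0.349), 69 mm apart as it must be. I'll keep this yaw and move over the dish with the lens above the post's top height.

move_arm(increments=[{"xyz": [10,-15,0],"roll": 0,"grip": 0},{"xyz": [15,-23,0],"roll": 0,"grip": 0},{"xyz": [15,-25,0],"roll": 0,"grip": 0},{"xyz": [16,-25,0],"roll": 0,"grip": 0},{"xyz": [16,-25,0],"roll": 0,"grip": 0}])

```text
time_s: 17.6
position: [0.4409, -0.2207, 0.2105]
tcp_rot: [[-1.0, 0.012, -0.001], [0.012, 1.0, 0.001], [0.001, 0.001, -1.0]]
force: [0.8, -0.2, -1.3]
opening: 0.18
grasp_force: 30.0
```

move_arm(increments=[{"xyz": [16,-25,0],"roll": 0,"grip": 0},{"xyz": [16,-25,0],"roll": 0,"grip": 0},{"xyz": [16,-25,0],"roll": 0,"grip": 0},{"xyz": [12,-20,0],"roll": 0,"grip": 0},{"xyz": [7,-13,0],"roll": 0,"grip": 0}])

```text
time_s: 18.02
position: [0.3722, -0.3293, 0.2105]
tcp_rot: [[-1.0, 0.015, -0.001], [0.015, 1.0, 0.0], [0.001, 0.0, -1.0]]
force: [-0.0, 0.7, -1.4]
opening: 0.18
grasp_force: 30.0
```

move_arm(increments=[{"xyz": [0,0,0],"roll": 0,"grip": 0},{"xyz": [0,0,0],"roll": 0,"grip": 0}])

```text
time_s: 18.18
position: [0.3732, -0.3276, 0.2105]
tcp_rot: [[-1.0, 0.014, -0.0], [0.014, 1.0, 0.002], [0.0, 0.002, -1.0]]
force: [-0.2, 0.5, -0.6]
opening: 0.182
grasp_force: 30.0
```

```bash
cat > fin.py <<'E'
from h import *
st=bot.read_state();R=np.array(st["tcp_rot"]);p=np.array(st["position"])
L=p+R@np.array([-.076,-.0007,-.0134]);print("lens",L.round(4),"tool shift needed mm",(1000*R.T@(np.array([.4508,-.329,.126])-L)).round(1),np.round(st["joint_positions"]))
E
python3 m.py; python3 fin.py; python3 wp.py; python3 pitch.py|tail -1
```

```text
{'time_s': np.float64(18.183), 'opening': np.float64(0.182), 'grasp_force': np.float64(30.0), 'moment': array([ 0.084, -0.029,  0.004]), 'force': array([-0.198,  0.463, -0.597]), 'position': array([ 0.373, -0.328,  0.211])} tooly 89.17055369837149
lens [ 0.4492 -0.3294  0.2239] tool shift needed mm [-1.6  0.3 97.9] [ -54.   21.  101.    0.   58. -143.]
pitch deg -0.22792167272470865 roll deg -0.5071893637496813 z at 0 -23.479933538413064 x range [12.54631631 69.24138436]
```

Lens is aligned to within 2 mm in plan and the pitch is −0.2°. Descending 98 mm.

move_arm(increments=[{"xyz": [-1.5,0,15],"roll": 0,"grip": 0},{"xyz": [0,0,22],"roll": 0,"grip": 0},{"xyz": [0,0,22],"roll": 0,"grip": 0},{"xyz": [0,0,20],"roll": 0,"grip": 0},{"xyz": [0,0,10],"roll": 0,"grip": 0}])

```text
time_s: 18.65
position: [0.375, -0.3248, 0.1199]
tcp_rot: [[-1.0, 0.01, -0.002], [0.01, 1.0, 0.004], [0.002, 0.004, -1.0]]
force: [-0.6, -0.2, -2.0]
opening: 0.182
grasp_force: 30.0
```

move_arm(increments=[{"xyz": [0,0,7],"roll": 0,"grip": 0},{"xyz": [0,0,2],"roll": 0,"grip": 0},{"xyz": [0,0,0],"roll": 0,"grip": 0},{"xyz": [0,0,0],"roll": 0,"grip": 0},{"xyz": [0,0,0],"roll": 0,"grip": 0}])

```text
time_s: 19.07
position: [0.3758, -0.3279, 0.1139]
tcp_rot: [[-1.0, 0.011, 0.001], [0.011, 1.0, -0.001], [-0.001, -0.001, -1.0]]
force: [-0.9, -0.7, -0.6]
opening: 0.185
grasp_force: 30.0
```

```bash
python3 m.py; python3 fin.py; python3 wp.py; python3 pitch.py|tail -1; python3 - <<'E'
from h import *
o=[]
for c,(u,v) in (("scene",(425,165)),("side",(370,150))):
    im,d=bot.capture(c);W=cloud(c,d);np.savez(f"f_{c}.npz",im=im,d=d,W=W)
    o.append(cv2.resize(im[v-50:v+50,u-50:u+50,::-1],(400,400),interpolation=cv2.INTER_CUBIC))
    k=(np.hypot(W[...,0]-.451,W[...,1]+.329)<.045)&(W[...,2]>.105)&(W[...,2]<.15)
    p=W[k];print(c,len(p))
    if len(p)>8: print(p.mean(0).round(4),cv2.minEnclosingCircle(np.ascontiguousarray(p[:,:2].astype(np.float32))))
cv2.imwrite("pics/fin.png",np.hstack(o))
E
```

```text
{'time_s': np.float64(19.067), 'opening': np.float64(0.185), 'grasp_force': np.float64(29.999), 'moment': array([ 0.069, -0.108,  0.036]), 'force': array([-0.946, -0.749, -0.574]), 'position': array([ 0.376, -0.328,  0.114])} tooly 89.39149424989708
lens [ 0.4518 -0.3294  0.1274] tool shift needed mm [1.  0.4 1.4] [ -54.   30.  106.    0.   44. -143.]
pitch deg -0.24281235317973227 roll deg 0.4371635645748943 z at 0 -23.46011624053948 x range [12.61718259 69.4828353 ]
scene 80
[ 0.476  -0.3371  0.1296] ((0.4701557159423828, -0.32849258184432983), 0.03389155864715576)
side 185
[ 0.4557 -0.3219  0.1282] ((0.4534930884838104, -0.3252772092819214), 0.03783034533262253)
```

View pics/fin.png

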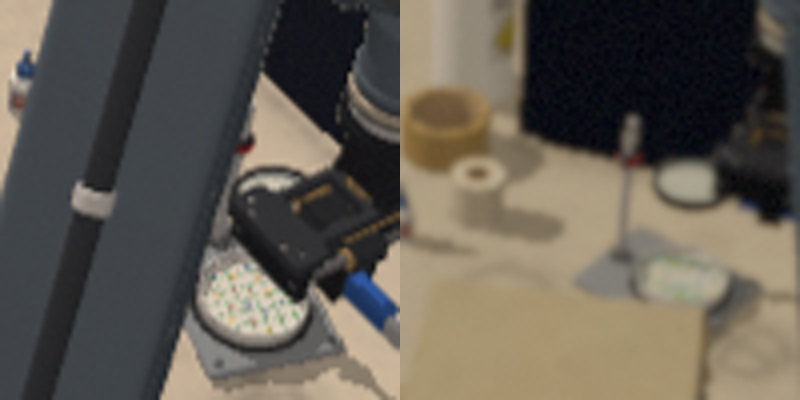

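The lens hangs level over the dish, clear of the post, and agrees with the estimate to a few mm. One last trim, then I settle and hand in.

move_arm(increments=[{"xyz": [1,0,1.4],"roll": 0,"grip": 0},{"xyz": [0,0,0],"roll": 0,"grip": 0},{"xyz": [0,0,0],"roll": 0,"grip": 0},{"xyz": [0,0,0],"roll": 0,"grip": 0},{"xyz": [0,0,0],"roll": 0,"grip": 0}])

```text
time_s: 19.63
position: [0.3742, -0.3276, 0.1117]
tcp_rot: [[-1.0, 0.011, 0.0], [0.011, 1.0, -0.0], [-0.0, -0.0, -1.0]]
force: [0.9, -0.3, -1.6]
opening: 0.183
grasp_force: 30.0
```

```bash
python3 fin.py; python3 wp.py; python3 pitch.py|tail -1; python3 fin.py; python3 -c "
from rig import bot
print(bot.hand_in())"
```

```text
lens [ 0.4502 -0.3291  0.1251] tool shift needed mm [-0.6  0.1 -0.9] [ -54.   31.  106.   -0.   43. -143.]
pitch deg -0.29810167099354984 roll deg -0.2440820719790502 z at 0 -23.422031726315232 x range [12.64905914 69.38584954]
lens [ 0.4502 -0.329   0.125 ] tool shift needed mm [-0.6  0.1 -1. ] [ -54.   31.  106.    0.   43. -143.]
the job is handed in; nothing more can be done
None
```

I turned the knob back to its zero stop and handed in with the gripper holding the loupe over the dish: about 1 mm from dish centre and mark height, pitch −0.3°. I gripped it 19 mm lens-side of the handle's middle because a tan box blocked a square grip, a finger briefly touched the rest, and I levelled the tail on the box top.

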